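# Renew the ink cartridges of a desk photo printer

## Task

Change the printer's ink: put the spent cartridges that stand in the tray (the short ones without a nozzle) into the cardboard return carton, then stand every fresh cartridge upright in a pocket of the tray, turned so that its brass chip faces straight away from the tray's pull fin, towards the side that goes in first. Slide the loaded tray into the printer's bay until it is fully home, then press the start button on the printer all the way down and let go; leave the tin, the eraser and the card case on the desk where they are.

Things in the scene. Friction and masses are not known exactly. Their poses are not given: they have to be found in the camera images.
- printer: white desk photo printer, fixed. Origin on the desk at the middle of the mouth of its tray bay, in the plane of the front face; +x points into the bay, z up. 190 mm wide (y), 167 mm deep. Roof 71 mm high over the first 58 mm behind the front, then an upper deck 104 mm high.
- bay_end (a point): middle of the foot of the contact block that ends the bay, 126 mm behind the front face; it stops the tray when fully home: fin side flush with the front face, tray's origin 63 mm behind it. The bay has no floor (the tray slides on the desk), is 62 mm high, 131 mm wide between its side walls; the first 34 mm flare to a mouth about 157 mm wide
- tray: loose grey cartridge tray, 126 x 126 mm, 14 mm high, about 0.35 kg, with four square pockets 41 mm wide, 10 mm deep. An upright pull fin 10 mm thick sticks out 60 mm from the middle of its -x side (x = -63 to -123 mm), from 2 to 46 mm high. Origin under the middle of the square part, z up; the +x side goes into the bay first.
- tray_handle (a point): point on the tray's pull fin to grip it across its 10 mm thickness (along the tray's y), 105 mm behind the tray's origin (at x = -105 mm, 42 mm from the square part), 32 mm above the tray's underside
- carton: open cardboard return carton fixed on the 2 mm leather desk mat, 100 (x) x 170 (y) x 45 mm high, walls 4 mm and floor about 4 mm thick; origin at the centre of its underside
- start_button (a joint): travel of the printer's start button, 0 released, 0.006 m fully down; springs back; fully down takes about 4 N
- start_button_top (a point): middle of the top of the round start button (24 mm diameter), on the printer's roof close behind the front face, near its right end (the printer's -y); it is pressed straight down
- mint_tin: bystander: round sweets tin, 61 mm diameter, 20 mm high; origin under its centre
- eraser: bystander: eraser 23 x 58 x 12 mm; origin under its centre
- card_case: bystander: small memory-card case 36 x 52 x 10 mm; origin under its centre
- pocket_0 (a point): centre of the floor of the tray's pocket at x = -30.5 mm, y = -30.5 mm in the tray's frame
- pocket_1 (a point): centre of the floor of the tray's pocket at x = -30.5 mm, y = +30.5 mm in the tray's frame
- pocket_2 (a point): centre of the floor of the tray's pocket at x = +30.5 mm, y = -30.5 mm in the tray's frame
- pocket_3 (a point): centre of the floor of the tray's pocket at x = +30.5 mm, y = +30.5 mm in the tray's frame
- fresh_0: fresh ink cartridge, loose on the desk at any yaw (3 or 4 of 4 present, no pose if absent): upright dark cylinder, 36 mm across, 46 mm tall, plus a nozzle (18 mm across, 6 mm tall) on top; 60 g. Origin at the centre of its underside, z up. Raised brass chip plate on its own +x side: 12 mm wide, 18 to 32 mm above the underside, 2.5 mm proud.
- fresh_1: fresh ink cartridge, loose on the desk at any yaw (3 or 4 of 4 present, no pose if absent): upright dark cylinder, 36 mm across, 46 mm tall, plus a nozzle (18 mm across, 6 mm tall) on top; 60 g. Origin at the centre of its underside, z up. Raised brass chip plate on its own +x side: 12 mm wide, 18 to 32 mm above the underside, 2.5 mm proud.
- fresh_2: fresh ink cartridge, loose on the desk at any yaw (3 or 4 of 4 present, no pose if absent): upright dark cylinder, 36 mm across, 46 mm tall, plus a nozzle (18 mm across, 6 mm tall) on top; 60 g. Origin at the centre of its underside, z up. Raised brass chip plate on its own +x side: 12 mm wide, 18 to 32 mm above the underside, 2.5 mm proud.
- fresh_3: fresh ink cartridge, loose on the desk at any yaw (3 or 4 of 4 present, no pose if absent): upright dark cylinder, 36 mm across, 46 mm tall, plus a nozzle (18 mm across, 6 mm tall) on top; 60 g. Origin at the centre of its underside, z up. Raised brass chip plate on its own +x side: 12 mm wide, 18 to 32 mm above the underside, 2.5 mm proud.
- spent_0: spent ink cartridge, at the start in a pocket of the tray (2 to 4 of 4 present, no pose if absent): like a fresh one (36 mm across, brass chip plate on +x, 18 to 32 mm above the underside) but only 34 mm tall (35 with its flat grey top disc), without a nozzle. Origin at the centre of its underside, z up.
- spent_1: spent ink cartridge, at the start in a pocket of the tray (2 to 4 of 4 present, no pose if absent): like a fresh one (36 mm across, brass chip plate on +x, 18 to 32 mm above the underside) but only 34 mm tall (35 with its flat grey top disc), without a nozzle. Origin at the centre of its underside, z up.
- spent_2: spent ink cartridge, at the start in a pocket of the tray (2 to 4 of 4 present, no pose if absent): like a fresh one (36 mm across, brass chip plate on +x, 18 to 32 mm above the underside) but only 34 mm tall (35 with its flat grey top disc), without a nozzle. Origin at the centre of its underside, z up.
- spent_3: spent ink cartridge, at the start in a pocket of the tray (2 to 4 of 4 present, no pose if absent): like a fresh one (36 mm across, brass chip plate on +x, 18 to 32 mm above the underside) but only 34 mm tall (35 with its flat grey top disc), without a nozzle. Origin at the centre of its underside, z up.

How it is judged:
By the outcome, as a careful person would: the job done as asked, in the order asked, and still so for the second after the job is handed in, with the robot touching nothing.
Of spent_0, spent_1, spent_2, spent_3 only 2 to 4 are there at a start; the rules pass over those that are not, and their reading is None.
Of fresh_0, fresh_1, fresh_2, fresh_3 only 3 to 4 are there at a start; the rules pass over those that are not, and their reading is None.
At some moment in a run one of fresh_0, fresh_1, fresh_2, fresh_3, tray may be knocked a few centimetres aside while the robot is not near it.
Once in a run the grip may slacken for a moment while it holds something.
It also fails if it takes over 210 s, if anything falls off the work surface, if the arm or the gripper's body presses on something with over 40 N, if the wrist force passes 120 N, or if a joint passes its speed limit or range.

## Robot

A 7-joint arm with a two-finger parallel gripper is mounted at the origin on a cart in front of the work surface, level with it; the furniture and walls round the work are solid. World frame = base frame: x ahead of the robot, y to its left, z up, the work surface at z = 0. Lengths are in m, angles in rad, forces in N, time in s.
With the tool pointing down it reaches from about 0.4 to 0.85 m from the base axis. Payload 4.5 kg.
Tool frame: the origin (TCP) lies where the fingers leave the gripper's body, on its centre line; the fingertips stand 64 mm ahead of it and the grasp point (between the pads) lies 45 mm ahead of it; z points along the fingers, y is the line along which they close (so a half turn about z gives the same grasp; the last joint's range is limited). The gripper opens to 88 mm and grips with 3 to 60 N. Pads are 18 mm wide; open, the fingers measure 123 mm over their backs; the gripper's body (75 mm by 187 mm) begins 45 mm behind the grasp point.
Start: joints at [-1.105, 0.689, -0.195, 1.565, 0.157, 0.902, -0.215], TCP at [0.262, 0.568, 0.303] pointing down, gripper open.
Joint ranges: [-3.01, 3.01], [-0.46, 2.08], [-1.47, 1.51], [0.13, 2.56], [-1, 4.14], [0.04, 2.09], [-2.66, 2.66]. Speed limits (rad/s): [2.57, 2.57, 3.14, 3.14, 3.14, 3.14, 3.14].

## Interface

Orientations are given as a unit quaternion [x, y, z, w].
In Python, from plant import r gives the robot as it stands.
- The arm moves only by the tool play_rows, never from a script. Its arguments are lists of equal length, an entry for each row: "translation": the shift along the tool's x, y, z in m, a list of three; "delta_rot": the turn, a rotation vector about the tool's x, y, z in degrees, a list of three; "grip": the opening, from -1 (shut) to 1 (fully open). In form: {"translation": [[x, y, z], ...], "delta_rot": [[rx, ry, rz], ...], "grip": [grip, ...]}. A call has 1 to 20 rows; each row shifts and turns the commanded pose from where the row before left it, along the tool's axes as they then stand; what a row does not reach is not made up. A row lasts 1/8 s, in which the tool goes at most 62.5 mm and 10.7 degrees, less where a joint would pass 70% of its speed; a pose out of reach is approached as far as the arm can. A call with a gripper value outside its range is refused whole. The fingers move at their own pace and stop on an object; "squeeze" is the grip in N (left out, the last holds). Time passes only in rows, so rows that do not move let the fingers close. It gives the time, the measured TCP pose, the force, the opening and the grip force at its end, in the units of the state.
- r.get_state(): the state, without advancing time (a new reading comes with each control period).
- r.snapshot(name): name is "scene" or "top" or "wrist"; returns the picture (384x512x3 uint8, blue, green, red); there is no depth.
- r.get_calibration(name): a dict with "intrinsics" (3x3 intrinsics, pixels), "eye" and "rotation" of the camera in the world. Camera axes: x right, y up, looking along -z (the intrinsics and any distortion apply to the point x, -y, -z); pixel columns grow to the right and rows downward; lengths in m; the calibration is good to about 2 mm. A picture is of the moment at which its call begins: read the wrist's pose just before it. get_calibration takes no time and is no camera call; for the wrist camera it gives the pose at the moment of the call.
- r.finish_job(): hands the job in; it is judged then, once.
Trained networks look in the newest picture that a camera, given by its name, has taken for a name from the list of things; names that differ only in an ending like _2 or _b are one class to them, and where a whole thing is asked for, a point or a joint stands for the part that bears it (a point fixed in the world has none). Each returns a list of dicts, best first, with "confidence" (0 to 1); they miss things now and then, are a little off and sometimes report something else, mostly with a low value. They report only what shows in the picture. A call takes as long as a camera call.
- r.look_for(camera, target): "point" ([x, y, z] in m, in world coordinates, good to about 4 mm: the middle of the surface that is visible of it).
- r.silhouettes(camera, target): "pixels" (384x512 bool, what is visible of it).
The state is a dict: "clock": time; "q": joint angles; "qd": joint speeds; "joint_torque": joint torques, N m; "tool_pos": TCP position; "eef_rot": TCP orientation; "contact_force": force on the tool from outside, world axes, zero at the start; "moment": the same for the moment, N m; "opening": opening from 0.0 (shut) to 1.0 (fully open); "finger_force": force on a finger pad.
Only numpy, scipy, OpenCV 4.12 (cv2) and the standard library are available. Lean on these libraries where they do the work, as an engineer would, in place of code of your own. Each camera call takes 0.05 s, during which the arm holds its last target. There are 200 camera calls.

## Working session

There is one attempt and no reset: what is moved stays moved. The work goes in short steps, Python scripts to look and compute and a tool call to move; the robot and the scene stay as the last step left them, time stands still between calls to the robot, and variables do not carry over. Pictures are saved under pics/ and viewed, at most 14 in all, crops included, and the job is handed in when it is done.

Besides the shell and the picture viewer there is one more tool, called after ">>>" as name(argument=value, ...) on one line, values as JSON. play_rows: Moves the arm, as the interface text tells. Its arguments: {"type":"object","properties":{"translation":{"type":"array","items":{"type":"array","items":{"type":"number"}}},"delta_rot":{"type":"array","items":{"type":"array","items":{"type":"number"}}},"grip":{"type":"array","items":{"type":"number"}},"squeeze":{"type":"number"}},"required":["translation","delta_rot","grip"]}

```bash
mkdir -p pics; ls; python3 - <<'E'
from plant import r
import cv2
s=r.get_state();print({k:s[k] for k in('clock','tool_pos','eef_rot','opening')})
for n in("scene","top"):
    cv2.imwrite(f'pics/{n}0.png',r.snapshot(n))
    c=r.get_calibration(n);print(n,c)
    for t in("printer","tray","tray_handle","carton","start_button_top","mint_tin","eraser","card_case","fresh_0","spent_0"):
        print(n,t,[(d['confidence'].__round__(2),[round(float(v),3) for v in d['point']]) for d in r.look_for(n,t)])
E
```

```text
pics
{'clock': 0.0, 'tool_pos': array([0.26139329, 0.56714945, 0.30192696]), 'eef_rot': array([ 2.14215520e-01,  9.76785995e-01, -9.01232329e-04, -1.34748129e-04]), 'opening': 0.9973636114595521}
scene {'intrinsics': array([[444.25090531,   0.        , 253.47722497],
       [  0.        , 444.25090531, 190.68033216],
       [  0.        ,   0.        ,   1.        ]]), 'eye': array([-0.42690556,  0.68102554,  0.57417458]), 'rotation': array([-0.26812369,  0.49040049,  0.72561517, -0.40137225])}
scene printer [(0.62, [0.489, -0.294, 0.072]), (0.27, [0.481, 0.078, 0.01])]
scene tray [(0.85, [0.482, 0.074, 0.012])]
scene tray_handle [(0.66, [0.48, 0.069, 0.013])]
scene carton [(0.79, [0.7, 0.026, 0.032])]
scene start_button_top []
scene mint_tin [(0.51, [0.644, 0.408, 0.02])]
scene eraser [(0.74, [0.647, 0.409, 0.019]), (0.3, [0.705, -0.278, 0.014])]
scene card_case [(0.6, [0.484, 0.073, 0.011]), (0.47, [0.705, -0.281, 0.013])]
scene fresh_0 [(0.92, [0.427, 0.407, 0.032]), (0.67, [0.576, 0.301, 0.032]), (0.61, [0.425, 0.302, 0.028]), (0.22, [0.455, 0.018, 0.03])]
scene spent_0 [(0.72, [
[... 317 characters left out ...]
ion': array([ 0.05896605, -0.0563574 , -0.70088453,  0.7085956 ])}
top printer [(0.96, [0.523, -0.309, 0.105])]
top tray [(0.68, [0.49, 0.053, 0.013])]
top tray_handle [(0.92, [0.488, 0.053, 0.018])]
top carton [(0.74, [0.722, 0.021, 0.004])]
top start_button_top [(0.57, [0.521, -0.311, 0.106])]
top mint_tin [(0.81, [0.657, 0.406, 0.02])]
top eraser [(0.72, [0.708, -0.19, 0.014]), (0.63, [0.661, 0.404, 0.018]), (0.6, [0.723, 0.019, 0.006])]
top card_case [(0.69, [0.711, -0.287, 0.01])]
top fresh_0 [(0.78, [0.436, 0.392, 0.048]), (0.59, [0.439, 0.291, 0.047]), (0.53, [0.588, 0.29, 0.043]), (0.46, [0.707, -0.187, 0.013])]
top spent_0 [(0.61, [0.456, 0.005, 0.04]), (0.61, [0.517, 0.011, 0.04])]
```

View pics/scene0.png

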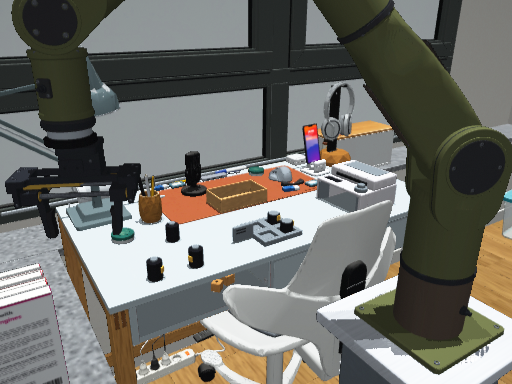

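View pics/top0.png

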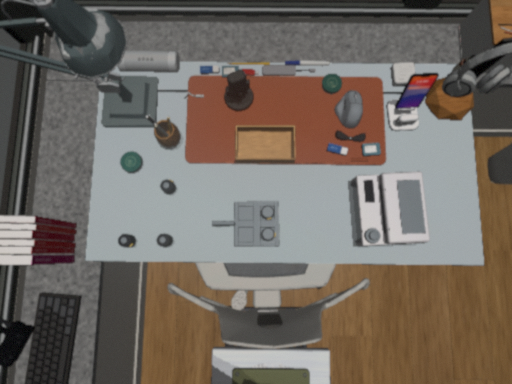

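The scene shows three fresh cartridges at left, around (155,268), (196,257) and (173,232). The tray, about (268,232), holds two spent cartridges on its printer side. In the top picture the tray's fin points to +y and the button is at about (372,236).

```bash
cat > h.py <<'E'
from plant import r
import numpy as np, cv2
from scipy.spatial.transform import Rotation as R
def phi():
    x=R.from_quat(r.get_state()['eef_rot']).as_matrix()[:,0]; return np.degrees(np.arctan2(x[1],x[0]))
def st():
    s=r.get_state(); print('t',round(s['clock'],2),'tcp',np.round(s['tool_pos'],4),'phi',round(phi(),2),'tilt',np.round(R.from_quat(s['eef_rot']).as_matrix()[:,2],4),'F',np.round(s['contact_force'],1),'open',round(s['opening']*88,1),'ff',s['finger_force'])
def go(x,y,z,ph=None,phi0=None):
    "tool-frame shift (in frame phi0, default present) and turn about tool z to reach the pose"
    s=r.get_state(); p0=phi() if phi0 is None else phi0
    d=np.array([x,y,z])-s['tool_pos']; c,n=np.cos(np.radians(p0)),np.sin(np.radians(p0))
    t=[c*d[0]+n*d[1], n*d[0]-c*d[1], -d[2]]
    dr=None if ph is None else round((phi()-ph+180)%360-180,2)
    print('shift mm',np.round(np.array(t)*1000,1),'turn',dr)
def cal(n):
    c=r.get_calibration(n); return c['intrinsics'],np.array(c['eye']),R.from_quat(c['rotation']).as_matrix() if np.size(c['rotation'])==4 else np.array(c['rotation'])
def proj(n,P,C=None):
    K,e,Rm=C or cal(n); p=(np.atleast_2d(P)-e)@Rm; p=p*[1,-1,-1]; q=p@K.T; return q[:,:2]/q[:,2:]
def ray(n,uv,z,C=None):
    K,e,Rm=C or cal(n); uv=np.atleast_2d(np.asarray(uv,float)); d=(np.c_[uv,np.ones(len(uv))]@np.linalg.inv(K).T)*[1,-1,-1]@Rm.T
    return e+d*((z-e[2])/d[:,2])[:,None]
E
python3 - <<'E'
from h import *
st();K,e,M=cal('wrist');print(K,e,M)
T=R.from_quat(r.get_state()['eef_rot']).as_matrix()
print('cam in tool',T.T@(e-r.get_state()['tool_pos']),'\n',T.T@M)
E
```

```text
t 1.1 tcp [0.2615 0.5677 0.3027] phi 155.26 tilt [ 0.e+00  1.e-04 -1.e+00] F [ 0.8  0.1 -0.8] open 87.9 ff 0.0
[[275.1646672    0.         253.78850509]
 [  0.         275.1646672  192.57809437]
 [  0.           0.           1.        ]] [0.19836506 0.59589022 0.3843777 ] [[ 4.20325367e-01 -8.74163062e-01 -2.43239651e-01]
 [ 9.07373287e-01  4.05104127e-01  1.12090877e-01]
 [ 5.51682338e-04 -2.67823801e-01  9.63467751e-01]]
cam in tool [ 0.06919618 -0.00079181 -0.08164478] 
 [[-2.04011600e-03  9.63458466e-01  2.67849999e-01]
 [ 9.99997801e-01  2.09559456e-03  7.87499990e-05]
 [-4.85432647e-04  2.67849570e-01 -9.63460623e-01]]
```

>>> play_rows(translation=[[0,0,0],[0,0,0],[0,0,0],[-0.0273,-0.0278,0.0128],[-0.0273,-0.0278,0.0128],[-0.0273,-0.0278,0.0128],[-0.0273,-0.0278,0.0128],[-0.0273,-0.0278,0.0128],[-0.0273,-0.0278,0.0128],[-0.0273,-0.0278,0.0128],[-0.0273,-0.0278,0.0128],[0,0,0],[0,0,0]], delta_rot=[[0,0,-8.25],[0,0,-8.25],[0,0,-8.25],[0,0,0],[0,0,0],[0,0,0],[0,0,0],[0,0,0],[0,0,0],[0,0,0],[0,0,0],[0,0,0],[0,0,0]], grip=[1,1,1,1,1,1,1,1,1,1,1,1,1])

```text
clock: 2.72
tool_pos: [0.4795, 0.3462, 0.2006]
eef_rot: [-0.0, 1.0, 0.001, -0.0]
contact_force: [-0.1, -0.2, 0.7]
opening: 1.001
finger_force: 0.0
```

```bash
python3 - <<'E'
from h import *
st(); C=cal('wrist'); im=r.snapshot('wrist'); cv2.imwrite('pics/w1.png',im)
for d in r.look_for('wrist','fresh_0'): print(d['confidence'],d['point'])
hsv=cv2.cvtColor(im,cv2.COLOR_BGR2HSV)
np.save('w1.npy',im)
for d in r.silhouettes('wrist','fresh_0'):
    m=d['pixels']; v,u=np.nonzero(m); print(d['confidence'],u.min(),u.max(),v.min(),v.max(),m.sum())
E
```

```text
t 2.73 tcp [0.4795 0.3462 0.2006] phi -179.96 tilt [-3.0e-04  1.4e-03 -1.0e+00] F [-0.1 -0.2  0.7] open 88.1 ff 0.0
0.74 [0.4392, 0.2978, 0.0446]
0.66 [0.5892, 0.2991, 0.0427]
0.94 184 221 263 316 646
0.89 291 339 125 169 1662
0.89 176 222 127 170 1636
```

View pics/w1.png

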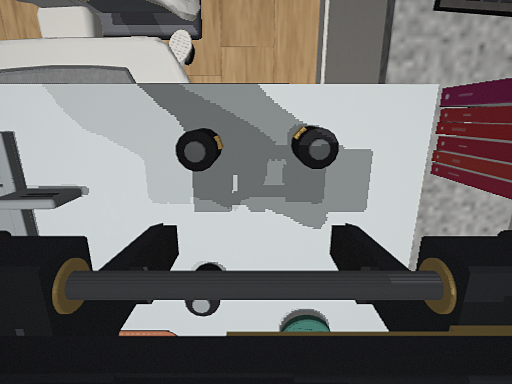

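The wrist view shows fresh cartridges at (200,150), with its chip at right, slightly up, at (318,147), with its chip up-left, and at (203,300), partly behind the gripper bar with no chip in sight.

```bash
cat >> h.py <<'E'
from scipy.optimize import minimize
def pts(x,y,z0,h,noz):
    a=np.linspace(0,2*np.pi,40); P=[np.c_[x+.018*np.cos(a),y+.018*np.sin(a),0*a+z0+k] for k in(0,h)]
    if noz: P.append(np.c_[x+.009*np.cos(a),y+.009*np.sin(a),0*a+z0+.052])
    return np.vstack(P)
S=4
def hull(P,C,shape=(384*S,512*S)):
    m=np.zeros(shape,np.uint8); cv2.fillConvexPoly(m,cv2.convexHull((proj(None,P,C)*S).astype(np.float32)).astype(np.int32),1); return m
def dsp(m): return cv2.resize(m.astype(np.float32),(512,384),interpolation=cv2.INTER_AREA)
def iou(a,b): return np.minimum(a,b).sum()/max(np.maximum(a,b).sum(),1e-6)
def brass(im):
    h=cv2.cvtColor(im,cv2.COLOR_BGR2HSV); return ((h[...,0]>10)&(h[...,0]<28)&(h[...,1]>110)&(h[...,2]>60))
def fitcyl(C,mask,x,y,z0=0,h=.046,noz=True):
    f=lambda p:-iou(dsp(hull(pts(p[0],p[1],z0,h,noz),C)),mask.astype(np.float32))
    o=minimize(f,[x,y],method='Nelder-Mead',options=dict(initial_simplex=[[x,y],[x+.006,y],[x,y+.006]],xatol=2e-4,fatol=1e-4)); return o.x,-o.fun
def fitchip(C,br,x,y,z0=0,h=.046,noz=True):
    cyl=hull(pts(x,y,z0,h,noz),C); K,e,_=C
    near=cv2.dilate(dsp(cyl),np.ones((7,7)))>0; B=(br&near).astype(np.float32); best=[]
    for a in np.radians(np.arange(-180,180,2)):
        n=np.array([np.cos(a),np.sin(a)]);t=np.array([-n[1],n[0]])
        P=np.array([[*(np.array([x,y])+q*n+w*t),z0+k] for q in(.017,.0205) for w in(-.006,.006) for k in(.018,.032)])
        m=hull(P,C)
        if n@(e[:2]-[x,y]-.0205*n)<0: m=m&(1-cyl)
        best.append((iou(dsp(m),B),round(np.degrees(a))))
    best.sort(reverse=True); return B.sum(),best[:4]
E
python3 - <<'E'
from h import *
C=cal('wrist'); im=np.load('w1.npy'); br=brass(im)
for d,g in zip(r.silhouettes('wrist','fresh_0'),[0]*5):
    v,u=np.nonzero(d['pixels']); x,y,_=ray(None,[[u.mean(),v.mean()]],.03,C)[0]
    (x,y),s=fitcyl(C,d['pixels'],x,y); print(round(x,4),round(y,4),round(s,3),fitchip(C,br,x,y))
E
```

```text
0.5895 0.2948 0.387 (np.float32(0.0), [(np.float32(0.0), 178), (np.float32(0.0), 176), (np.float32(0.0), 174), (np.float32(0.0), 172)])
0.4365 0.4015 0.964 (np.float32(78.0), [(np.float32(0.7044025), -132), (np.float32(0.6761258), -134), (np.float32(0.65652174), -130), (np.float32(0.62971985), -136)])
0.4382 0.2973 0.964 (np.float32(73.0), [(np.float32(0.71322536), 108), (np.float32(0.67997336), 106), (np.float32(0.66971874), 110), (np.float32(0.63224983), 104)])
```

>>> play_rows(translation=[[0.001,-0.039,0],[0.001,-0.039,0],[0.001,-0.039,0],[0.001,-0.039,0],[0.001,-0.039,0],[0.001,-0.039,0],[0.001,-0.039,0],[0.001,-0.039,0],[0,0,0],[0,0,0]], delta_rot=[[0,0,0],[0,0,0],[0,0,0],[0,0,0],[0,0,0],[0,0,0],[0,0,0],[0,0,0],[0,0,0],[0,0,0]], grip=[1,1,1,1,1,1,1,1,1,1])

```text
clock: 4.18
tool_pos: [0.4724, 0.0347, 0.2006]
eef_rot: [-0.001, 1.0, 0.001, 0.001]
contact_force: [0.2, 0.2, 0.5]
opening: 1.0
finger_force: 0.0
```

```bash
python3 - <<'E'
from h import *
st(); C=cal('wrist'); im=r.snapshot('wrist'); cv2.imwrite('pics/w2.png',im); np.save('w2.npy',im)
br=brass(im)
for d in r.silhouettes('wrist','spent_0'):
    v,u=np.nonzero(d['pixels']); x,y,_=ray(None,[[u.mean(),v.mean()]],.025,C)[0]
    # only upper part above the tray rim is visible: z0=.014
    (x,y),s=fitcyl(C,d['pixels'],x,y,.004,.035,False); print(d['confidence'].__round__(2),round(x,4),round(y,4),round(s,3),fitchip(C,br,x,y,.004,.035,False))
E
```

```text
t 4.17 tcp [0.4724 0.0347 0.2006] phi -179.91 tilt [ 0.0012  0.0014 -1.    ] F [0.2 0.2 0.5] open 88.0 ff 0.0
0.89 0.4586 0.0097 0.914 (np.float32(55.0), [(np.float32(0.29368335), -94), (np.float32(0.29159936), -96), (np.float32(0.278648), -92), (np.float32(0.2720187), -98)])
0.86 0.5194 0.0121 0.919 (np.float32(93.0), [(np.float32(0.65134865), -166), (np.float32(0.63376755), -164), (np.float32(0.62144953), -168), (np.float32(0.602445), -162)])
0.3 0.4773 0.0809 0.11 (np.float32(0.0), [(np.float32(0.0), 178), (np.float32(0.0), 176), (np.float32(0.0), 174), (np.float32(0.0), 172)])
```

View pics/w2.png

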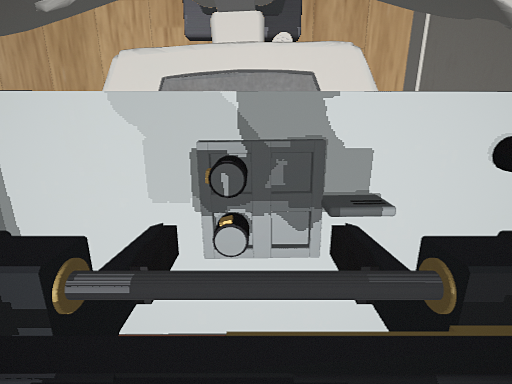

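The tray spans about (197,139) to (325,258) with its fin at (360,205), pointing to +y. Spent cartridges stand at (228,177) and (231,236), and the two fin-side pockets are empty.

```bash
cat >> h.py <<'E'
def box(x0,x1,y0,y1,z0,z1): return np.array([[x,y,z] for x in(x0,x1) for y in(y0,y1) for z in(z0,z1)])
def W(P,x,y,yaw):
    c,s=np.cos(yaw),np.sin(yaw); return P@np.array([[c,s,0],[-s,c,0],[0,0,1]])+[x,y,0]
def fittray(C,mask,x,y,yaw,cyl=()):
    B=[box(-.063,.063,-.063,.063,0,.014),box(-.123,-.063,-.005,.005,.002,.046)]
    def f(p):
        m=hull(W(B[0],*p),C)|hull(W(B[1],*p),C)
        for q in cyl: m&=1-hull(q,C)
        return -iou(dsp(m),mask.astype(np.float32))
    o=minimize(f,[x,y,yaw],method='Nelder-Mead',options=dict(initial_simplex=[[x,y,yaw],[x+.006,y,yaw],[x,y+.006,yaw],[x,y,yaw+.06]],xatol=1e-4,fatol=1e-4)); return o.x[0],o.x[1],np.degrees(o.x[2]),-o.fun
E
python3 - <<'E'
from h import *
C=cal('wrist')
for d in r.silhouettes('wrist','tray')[:2]:
    m=d['pixels']; print(d['confidence'],m.sum(),fittray(C,m,.488,.04,-np.pi/2,[pts(.4586,.0097,.014,.025,False),pts(.5194,.0121,.014,.025,False)]))
    cv2.imwrite('pics/m.png',m*255)
E
```

```text
0.82 13503 (np.float64(0.48909789014595195), np.float64(0.042669551145540274), np.float64(-89.01934228709251), np.float64(0.9484803080558777))[ WARN:0@0.875] global loadsave.cpp:1063 imwrite_ Unsupported depth image for selected encoder is fallbacked to CV_8U.
```

>>> play_rows(translation=[[-0.0236,-0.0112,0],[-0.0237,-0.0112,0],[0,0,0],[0,0,0.03],[0,0,0.03],[0,0,0.03],[0,0,0.0196],[0,0,0.01],[0,0,0],[0,0,0],[0,0,0],[0,0,0],[0,0,-0.03],[0,0,-0.03],[0,0,-0.02],[0,0,0]], delta_rot=[[0,0,-7],[0,0,-7],[0,0,0],[0,0,0],[0,0,0],[0,0,0],[0,0,0],[0,0,0],[0,0,0],[0,0,0],[0,0,0],[0,0,0],[0,0,0],[0,0,0],[0,0,0],[0,0,0]], grip=[0.36,0.36,0.36,0.36,0.36,0.36,0.36,0.36,0.36,-0.6,-0.6,-0.6,-0.6,-0.6,-0.6,-0.6], squeeze=25)

```text
clock: 6.32
tool_pos: [0.5213, 0.0138, 0.1619]
eef_rot: [-0.122, 0.993, 0.0, 0.002]
contact_force: [0.1, -0.0, -0.3]
opening: 0.4
finger_force: 25.0
```

```bash
python3 - <<'E'
from h import *
st(); C=cal('top'); print(ray('top',[[236,127],[295,127],[295,162],[236,162],[265.5,144.5]],.047,C))
m=r.snapshot('top'); im=cv2.resize(m[100:260,90:450],None,fx=2.2,fy=2.2,interpolation=cv2.INTER_CUBIC); cv2.imwrite('pics/top1.png',im)
ims=r.snapshot('scene')
s=r.silhouettes('top','carton')
if s:
    v,u=np.nonzero(s[0]['pixels']); print(u.min(),u.max(),v.min(),v.max())
E
```

```text
t 6.33 tcp [0.5213 0.0138 0.1619] phi -166.03 tilt [ 3.e-03  7.e-04 -1.e+00] F [ 0.1 -0.  -0.3] open 35.2 ff 24.99986850656569
[[ 0.76088625  0.10282319  0.047     ]
 [ 0.76260358 -0.06531704  0.047     ]
 [ 0.66022011 -0.06476885  0.047     ]
 [ 0.65848369  0.10078827  0.047     ]
 [ 0.71015235  0.01835985  0.047     ]]
235 295 126 162
```

View pics/top1.png

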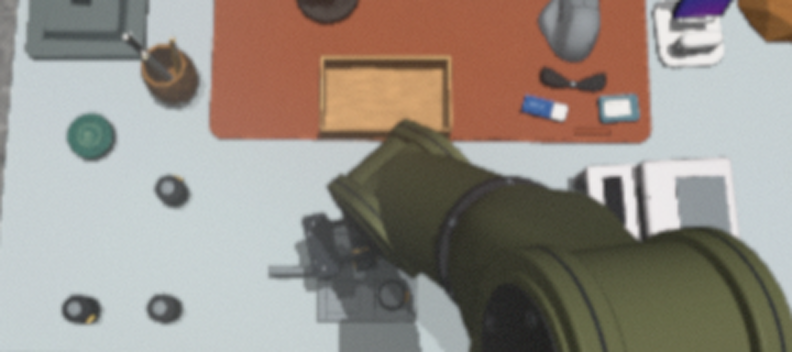

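S1 is held at 35 mm opening. The carton is at about (385,97) in the crop, centre about (0.711, 0.018), and cartridge C's chip shows at its upper right.

>>> play_rows(translation=[[0,0,0],[0,0,0],[-0.0382,0.0078,0],[-0.0382,0.0078,0],[-0.0382,0.0078,0],[-0.0382,0.0078,0],[-0.0382,0.0078,0],[0,0,0],[0,0,0.03],[0,0,0.03],[0,0,0.016],[0,0,0],[0,0,0],[0,0,0],[0,0,-0.03],[0,0,-0.04],[0.0362,-0.006,-0.01],[0.0362,-0.006,0],[0.0362,-0.006,0],[0.0362,-0.006,0]], delta_rot=[[0,0,7],[0,0,7],[0,0,0],[0,0,0],[0,0,0],[0,0,0],[0,0,0],[0,0,0],[0,0,0],[0,0,0],[0,0,0],[0,0,0],[0,0,0],[0,0,0],[0,0,0],[0,0,0],[0,0,0],[0,0,0],[0,0,0],[0,0,0]], grip=[-0.6,-0.6,-0.6,-0.6,-0.6,-0.6,-0.6,-0.6,-0.6,-0.6,-0.6,-0.6,0.14,0.14,0.14,0.14,0.14,0.14,0.14,0.14])

```text
clock: 8.98
tool_pos: [0.5658, 0.0287, 0.1654]
eef_rot: [0.0, 1.0, 0.0, 0.001]
contact_force: [0.9, -0.2, -0.9]
opening: 0.573
finger_force: 0.0
```

>>> play_rows(translation=[[0.0362,-0.006,0],[0.0362,-0.006,0],[0.0362,-0.006,0],[0,0,0],[0,0,0]], delta_rot=[[0,0,0],[0,0,0],[0,0,0],[0,0,0],[0,0,0]], grip=[0.36,0.36,0.36,0.36,0.36])

```text
clock: 9.6
tool_pos: [0.4595, 0.0113, 0.1651]
eef_rot: [-0.0, 1.0, 0.0, 0.001]
contact_force: [0.8, -0.6, -0.4]
opening: 0.679
finger_force: 0.0
```

```bash
python3 - <<'E'
from h import *
st(); C=cal('wrist'); im=r.snapshot('wrist'); br=brass(im)
cv2.imwrite('pics/w3.png',im)
for d in r.silhouettes('wrist','spent_0'):
    v,u=np.nonzero(d['pixels']); x,y,_=ray(None,[[u.mean(),v.mean()]],.025,C)[0]
    (x,y),s=fitcyl(C,d['pixels'],x,y,.004,.035,False); print(d['confidence'].__round__(2),round(x,4),round(y,4),round(s,3),fitchip(C,br,x,y,.004,.035,False))
for d in r.silhouettes('wrist','tray')[:1]:
    m=d['pixels']; print(d['confidence'],m.sum(),fittray(C,m,.488,.04,-np.pi/2,[pts(.4586,.0107,.014,.025,False)]))
go(.4586,.0107,.081,-120)
E
```

```text
t 9.6 tcp [0.4595 0.0113 0.1651] phi -179.98 tilt [ 2.6e-03  8.0e-04 -1.0e+00] F [ 0.8 -0.6 -0.4] open 59.7 ff 0.0
0.55 0.4579 0.0102 0.92 (np.float32(77.0), [(np.float32(0.5058901), -94), (np.float32(0.49967888), -92), (np.float32(0.4876033), -90), (np.float32(0.47013977), -96)])
0.96 13885 (np.float64(0.4877059858736105), np.float64(0.041070162253564226), np.float64(-90.11050263574124), np.float64(0.716273844242096))
shift mm [ 0.9 -0.6 83.8] turn -60.0
```

>>> play_rows(translation=[[0.0009,-0.0006,0],[0,0,0],[0,0,0],[0,0,0],[0,0,0],[0,0,0],[0,0,0.03],[0,0,0.03],[0,0,0.0236],[0,0,0],[0,0,0],[0,0,0],[0,0,0],[0,0,-0.027],[0,0,-0.027],[0,0,-0.027],[0,0,0]], delta_rot=[[0,0,-10],[0,0,-10],[0,0,-10],[0,0,-10],[0,0,-10],[0,0,-10],[0,0,0],[0,0,0],[0,0,0],[0,0,0],[0,0,0],[0,0,0],[0,0,0],[0,0,0],[0,0,0],[0,0,0],[0,0,0]], grip=[0.36,0.36,0.36,0.36,0.36,0.36,0.36,0.36,0.36,0.36,-0.6,-0.6,-0.6,-0.6,-0.6,-0.6,-0.6])

```text
clock: 11.88
tool_pos: [0.458, 0.0101, 0.1636]
eef_rot: [-0.5, 0.866, -0.0, 0.002]
contact_force: [-0.4, -0.1, -1.3]
opening: 0.4
finger_force: 25.0
```

>>> play_rows(translation=[[0,0,0],[0,0,0],[0,0,0],[0,0,0],[0,0,0],[0,0,0],[-0.0422,-0.0047,0],[-0.0422,-0.0047,0],[-0.0422,-0.0047,0],[-0.0422,-0.0047,0],[-0.0422,-0.0047,0],[-0.0422,-0.0047,0],[0,0,0],[0,0,0.03],[0,0,0.03],[0,0,0.016],[0,0,0],[0,0,0],[0,0,0],[0,0,-0.03]], delta_rot=[[0,0,10],[0,0,10],[0,0,10],[0,0,10],[0,0,10],[0,0,10],[0,0,0],[0,0,0],[0,0,0],[0,0,0],[0,0,0],[0,0,0],[0,0,0],[0,0,0],[0,0,0],[0,0,0],[0,0,0],[0,0,0],[0,0,0],[0,0,0]], grip=[-0.6,-0.6,-0.6,-0.6,-0.6,-0.6,-0.6,-0.6,-0.6,-0.6,-0.6,-0.6,-0.6,-0.6,-0.6,-0.6,-0.6,0.14,0.14,0.14])

```text
clock: 14.38
tool_pos: [0.7089, -0.0181, 0.1146]
eef_rot: [-0.0, 1.0, -0.0, -0.002]
contact_force: [0.1, -0.5, 1.1]
opening: 0.569
finger_force: 0.0
```

>>> play_rows(translation=[[0,0,-0.04],[0,0,-0.05],[0.0099,0.04,0],[0.0099,0.04,0],[0.0099,0.04,0],[0.0099,0.04,0],[0.0099,0.04,0],[0.0099,0.04,0],[0.0099,0.04,0],[0.0099,0.04,0],[0,0,0],[0,0,0]], delta_rot=[[0,0,0],[0,0,0],[0,0,0],[0,0,0],[0,0,0],[0,0,0],[0,0,0],[0,0,0],[0,0,0],[0,0,0],[0,0,0],[0,0,0]], grip=[0.6,0.6,0.6,0.6,0.6,0.6,0.6,0.6,0.6,0.6,0.6,0.6])

```text
clock: 15.88
tool_pos: [0.6316, 0.3012, 0.2064]
eef_rot: [0.0, 1.0, -0.001, 0.0]
contact_force: [-0.2, -0.2, -0.2]
opening: 0.803
finger_force: 0.0
```

```bash
cat >> h.py <<'E'
def fresh(cam='wrist'):
    C=cal(cam); im=r.snapshot(cam); br=brass(im)
    for d in r.silhouettes(cam,'fresh_0'):
        v,u=np.nonzero(d['pixels']); x,y,_=ray(None,[[u.mean(),v.mean()]],.03,C)[0]
        (x,y),s=fitcyl(C,d['pixels'],x,y); n,b=fitchip(C,br,x,y); print('fresh',round(d['confidence'],2),round(x,4),round(y,4),'iou',round(s,3),'chip',int(n),b[0],b[1])
    return im
E
python3 - <<'E'
from h import *
st(); im=fresh(); cv2.imwrite('pics/w4.png',im)
t=r.snapshot('top'); cv2.imwrite('pics/top2.png',cv2.resize(np.hstack([t[110:180,220:310],im[60:130,0:0]]) ,None,fx=4,fy=4,interpolation=cv2.INTER_CUBIC))
for n in('spent_0','fresh_0'):
    for d in r.look_for('top',n): print(n,round(d['confidence'],2),np.round(d['point'],3))
E
```

```text
t 15.88 tcp [0.6316 0.3012 0.2064] phi 179.99 tilt [ 9.0e-04 -1.1e-03 -1.0e+00] F [-0.2 -0.2 -0.2] open 70.7 ff 0.0
fresh 0.91 0.5894 0.2937 iou 0.952 chip 6 (np.float32(0.04511278), -18) (np.float32(0.04225352), -20)
spent_0 0.59 [ 0.701 -0.021  0.044]
spent_0 0.5 [0.702 0.052 0.041]
fresh_0 0.73 [0.436 0.397 0.049]
```

View pics/top2.png

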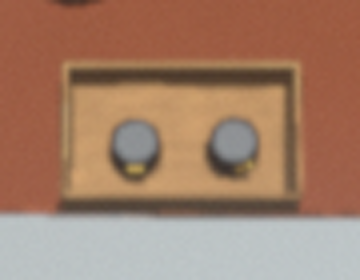

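View pics/w4.png

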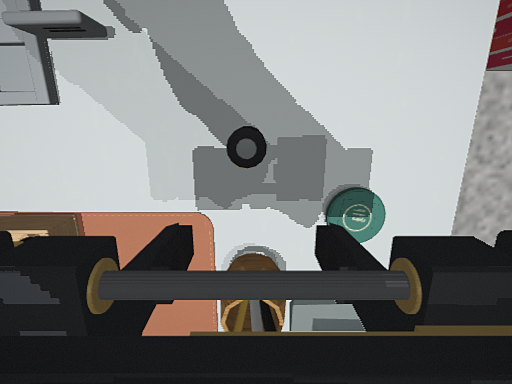

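The carton crop shows both spent cartridges standing inside at about (135,147) and (233,147). In the wrist view C is at (246,147) with its chip hidden on the far side.

>>> play_rows(translation=[[0.0258,-0.0156,0],[0.0258,-0.0156,0],[0,0,0],[0,0,0],[0,0,0],[0,0,0],[0,0,0],[0,0,0],[0,0,0],[0,0,0],[0,0,0],[0,0,0]], delta_rot=[[0,0,0],[0,0,0],[0,0,-10],[0,0,-10],[0,0,-10],[0,0,-10],[0,0,-10],[0,0,-10],[0,0,-10],[0,0,-10],[0,0,-10],[0,0,0]], grip=[0.3,0.3,0.3,0.3,0.3,0.3,0.3,0.3,0.3,0.3,0.3,0.3])

```text
clock: 17.62
tool_pos: [0.58, 0.27, 0.2059]
eef_rot: [-0.706, 0.708, 0.0, -0.0]
contact_force: [-0.4, -0.4, -0.3]
opening: 0.652
finger_force: 0.0
```

```bash
python3 - <<'E'
from h import *
st(); im=fresh(); cv2.imwrite('pics/w5.png',im); print(r.get_state()['q'])
E
```

```text
t 17.62 tcp [0.58   0.27   0.2059] phi -90.17 tilt [-4.e-04  1.e-04 -1.e+00] F [-0.4 -0.4 -0.3] open 57.3 ff 0.0
fresh 0.92 0.4389 0.2968 iou 0.921 chip 0 (np.float32(0.0), 178) (np.float32(0.0), 176)
fresh 0.81 0.5895 0.2933 iou 0.928 chip 50 (np.float32(0.42845786), -20) (np.float32(0.40519878), -22)
[-0.09826058  0.94128471 -0.81017079  1.5836279   0.78878224  0.970763
  1.96854747]
```

>>> play_rows(translation=[[-0.0235,-0.0095,0],[0,0,0],[0,0,0],[0,0,0],[0,0,0],[0,0,0],[0,0,0],[0,0,0],[0,0,0],[0,0,0],[0,0,0],[0,0,0],[0,0,0.035],[0,0,0.035],[0,0,0.035],[0,0,0.022],[0,0,0],[0,0,0],[0,0,0],[0,0,0]], delta_rot=[[0,0,0],[0,0,10],[0,0,10],[0,0,10],[0,0,10],[0,0,10],[0,0,10],[0,0,10],[0,0,10],[0,0,10],[0,0,10],[0,0,9.8],[0,0,0],[0,0,0],[0,0,0],[0,0,0],[0,0,0],[0,0,0],[0,0,0],[0,0,0]], grip=[0.3,0.3,0.3,0.3,0.3,0.3,0.3,0.3,0.3,0.3,0.3,0.3,0.3,0.3,0.3,0.3,0.3,-0.6,-0.6,-0.6])

```text
clock: 20.23
tool_pos: [0.5898, 0.2948, 0.0805]
eef_rot: [0.172, 0.985, 0.001, 0.001]
contact_force: [0.7, 0.0, 4.0]
opening: 0.4
finger_force: 25.0
```

>>> play_rows(translation=[[0,0,-0.03],[0,0,-0.03],[0,0,-0.03],[0,0,0]], delta_rot=[[0,0,0],[0,0,0],[0,0,0],[0,0,0]], grip=[-0.6,-0.6,-0.6,-0.6])

```text
clock: 20.72
tool_pos: [0.5905, 0.2953, 0.1718]
eef_rot: [0.172, 0.985, 0.002, 0.002]
contact_force: [0.1, -0.7, -0.0]
opening: 0.402
finger_force: 25.0
```

```bash
python3 - <<'E'
from h import *
st(); C=cal('top'); r.snapshot('top')
for d in r.silhouettes('top','tray')[:1]: print(d['confidence'],fittray(C,d['pixels'],.489,.042,-np.pi/2))
go(.5197,.012,.16,90); go(.488,.03,.16,180,180)
E
```

```text
t 20.73 tcp [0.5905 0.2953 0.1718] phi 160.19 tilt [ 0.0047  0.003  -1.    ] F [ 0.1 -0.7 -0. ] open 35.4 ff 25.000099567696452
0.67 (np.float64(0.4868461287865301), np.float64(0.042944580464704736), np.float64(-90.26294970244058), np.float64(0.9189924597740173))
shift mm [ -30.4 -288.9    8.9] turn 70.21
shift mm [ 100.9 -264.1    8.9] turn -19.79
```

>>> play_rows(translation=[[0,0,0],[0,0,0],[0.0129,-0.0371,-0.0043],[0.0129,-0.0371,-0.0043],[0.0129,-0.0371,-0.0043],[0.0129,-0.0371,-0.0043],[0.0129,-0.0371,-0.0043],[0.0129,-0.0371,-0.0043],[0.0129,-0.0371,-0.0043],[0,0,0],[0,0,0]], delta_rot=[[0,0,-10],[0,0,-9.8],[0,0,0],[0,0,0],[0,0,0],[0,0,0],[0,0,0],[0,0,0],[0,0,0],[0,0,0],[0,0,0]], grip=[-0.6,-0.6,-0.6,-0.6,-0.6,-0.6,-0.6,-0.6,-0.6,-0.6,-0.6])

```text
clock: 22.2
tool_pos: [0.4988, 0.0353, 0.1985]
eef_rot: [-0.0, 1.0, 0.001, -0.0]
contact_force: [-0.1, -0.3, -1.7]
opening: 0.398
finger_force: 25.0
```

```bash
cat >> h.py <<'E'
def tray(cam='wrist',x=.489,y=.0427,yaw=-np.pi/2,cyl=()):
    C=cal(cam); im=r.snapshot(cam)
    for d in r.silhouettes(cam,'tray')[:1]:
        o=fittray(C,d['pixels'],x,y,yaw,cyl); print('tray',round(d['confidence'],2),np.round(o,4))
        o2=(o[0],o[1],np.radians(o[2]))
        for k,p in enumerate([(-.0305,-.0305),(-.0305,.0305),(.0305,-.0305),(.0305,.0305)]): print('pocket',k,np.round(W(np.array([[*p,.004]]),*o2)[0],4))
        for b in (box(-.063,.063,-.063,.063,.014,.014),box(-.123,-.063,-.005,.005,.046,.046)):
            cv2.polylines(im,[cv2.convexHull((proj(None,W(b,*o2),C)*16).astype(np.int32))],True,(0,0,255),1,cv2.LINE_AA,4)
        for sx in(-.0305,.0305):
            for sy in(-.0305,.0305):
                cv2.polylines(im,[cv2.convexHull((proj(None,W(box(sx-.0205,sx+.0205,sy-.0205,sy+.0205,.014,.014),*o2),C)*16).astype(np.int32))],True,(0,255,0),1,cv2.LINE_AA,4)
    return im
E
python3 - <<'E'
from h import *
st(); im=tray(); cv2.imwrite('pics/w6.png',cv2.resize(im[80:300,120:440],None,fx=2.4,fy=2.4,interpolation=cv2.INTER_CUBIC))
E
```

```text
t 22.2 tcp [0.4988 0.0353 0.1985] phi -179.97 tilt [-8.0e-04  1.1e-03 -1.0e+00] F [-0.1 -0.3 -1.7] open 35.0 ff 25.00027433037758
tray 0.62 [ 4.89100e-01  4.21000e-02 -8.92842e+01  8.43500e-01]
pocket 0 [0.4582 0.0722 0.004 ]
pocket 1 [0.5192 0.073  0.004 ]
pocket 2 [0.4589 0.0112 0.004 ]
pocket 3 [0.5199 0.012  0.004 ]
```

View pics/w6.png

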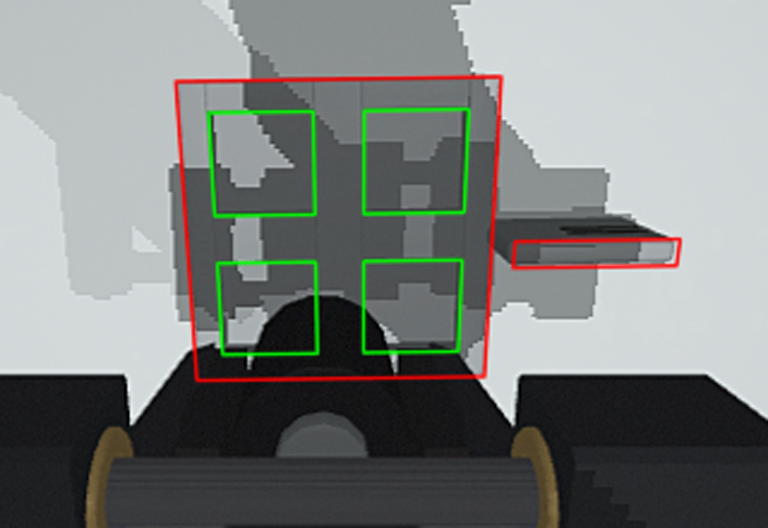

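The drawn tray model fits the picture well: pocket 3 outline at (268,307) in the crop, pocket 1 at (412,306).

>>> play_rows(translation=[[-0.0211,-0.0233,0],[0,0,0],[0,0,0],[0,0,0],[0,0,0],[0,0,0],[0,0,0],[0,0,0],[0,0,0],[0,0,0],[0,0,0],[0,0,0.04],[0,0,0.035],[0,0,0.025],[0,0,0.0125],[0,0,0]], delta_rot=[[0,0,0],[0,0,10],[0,0,10],[0,0,10],[0,0,10],[0,0,10],[0,0,10],[0,0,10],[0,0,10],[0,0,9],[0,0,0],[0,0,0],[0,0,0],[0,0,0],[0,0,0],[0,0,0]], grip=[-0.6,-0.6,-0.6,-0.6,-0.6,-0.6,-0.6,-0.6,-0.6,-0.6,-0.6,-0.6,-0.6,-0.6,-0.6,-0.6])

```text
clock: 24.3
tool_pos: [0.5199, 0.0118, 0.0863]
eef_rot: [0.7, 0.714, -0.0, -0.0]
contact_force: [-0.5, -0.6, -0.6]
opening: 0.404
finger_force: 25.0
```

>>> play_rows(translation=[[0,0,0.0013],[0,0,0],[0,0,0],[0,0,0],[0,0,-0.02],[0,0,-0.035],[0,0,-0.06],[0.0412,-0.0109,0],[0.0412,-0.0109,0],[0.0412,-0.0109,0],[0.0412,-0.0109,0],[0.0412,-0.0109,0],[0.0412,-0.0109,0],[0,0,0],[0,0,0],[0,0,0]], delta_rot=[[0,0,0],[0,0,0],[0,0,0],[0,0,0],[0,0,0],[0,0,0],[0,0,0],[0,0,0],[0,0,0],[0,0,0],[0,0,0],[0,0,0],[0,0,0],[0,0,-8.5],[0,0,-8.6],[0,0,0]], grip=[-0.6,0,0,0,0,0,0,0.3,0.3,0.3,0.3,0.3,0.3,0.3,0.3,0.3])

```text
clock: 26.3
tool_pos: [0.4501, 0.2573, 0.2005]
eef_rot: [0.588, 0.809, 0.0, -0.0]
contact_force: [-0.3, 0.1, 0.1]
opening: 0.65
finger_force: 0.0
```

```bash
python3 - <<'E'
from h import *
st(); im=fresh(); cv2.imwrite('pics/w7.png',im); t=r.snapshot('top'); cv2.imwrite('pics/top3.png',cv2.resize(t[180:260,190:320],None,fx=5,fy=5,interpolation=cv2.INTER_CUBIC))
E
```

```text
t 26.3 tcp [0.4501 0.2573 0.2005] phi 108.03 tilt [-2.e-04  3.e-04 -1.e+00] F [-0.3  0.1  0.1] open 57.2 ff 0.0
fresh 0.72 0.4389 0.2961 iou 0.942 chip 49 (np.float32(0.5880851), 110) (np.float32(0.57523644), 112)
fresh 0.16 0.4812 0.1235 iou 0.29 chip 151 (np.float32(0.0), 178) (np.float32(0.0), 176)
```

View pics/top3.png

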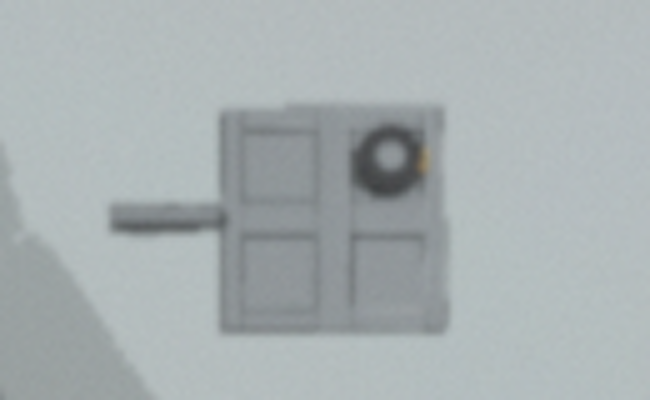

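C stands in pocket 3 with its chip at (424,160), facing right, away from the fin.

>>> play_rows(translation=[[0.0408,0.0012,0],[0,0,0],[0,0,0.04],[0,0,0.04],[0,0,0.03],[0,0,0.0115],[0,0,0],[0,0,0],[0,0,0],[0,0,0],[0,0,-0.03],[0,0,-0.03],[0,0,-0.04],[-0.0364,-0.0091,0],[-0.0364,-0.0091,0],[-0.0364,-0.0091,0],[-0.0364,-0.0091,0],[-0.0364,-0.0091,0],[-0.0364,-0.0091,0],[0,0,0]], delta_rot=[[0,0,-1],[0,0,0],[0,0,0],[0,0,0],[0,0,0],[0,0,0],[0,0,0],[0,0,0],[0,0,0],[0,0,0],[0,0,0],[0,0,0],[0,0,0],[0,0,0],[0,0,0],[0,0,0],[0,0,0],[0,0,0],[0,0,0],[0,0,0]], grip=[0.3,0.3,0.3,0.3,0.3,0.3,0.3,-0.6,-0.6,-0.6,-0.6,-0.6,-0.6,-0.6,-0.6,-0.6,-0.6,-0.6,-0.6,-0.6])

```text
clock: 28.95
tool_pos: [0.4585, 0.0687, 0.1791]
eef_rot: [0.582, 0.813, -0.001, 0.0]
contact_force: [0.4, 0.6, -0.1]
opening: 0.401
finger_force: 25.0
```

>>> play_rows(translation=[[0,0,0],[0,0,0],[0,0,0],[0,0,0],[0,0,0],[0,0,0],[0,0,0],[0,0,0],[0,0,0],[0,0,0],[0,0,0],[0,0,0],[0,0,0],[0,0,0],[0,0,0],[0,0,0],[0,0,0]], delta_rot=[[0,0,-10],[0,0,-10],[0,0,-10],[0,0,-10],[0,0,-10],[0,0,-10],[0,0,-10],[0,0,-10],[0,0,-10],[0,0,-10],[0,0,-10],[0,0,-10],[0,0,-10],[0,0,-10],[0,0,-10],[0,0,-10],[0,0,-1.7]], grip=[-0.6,-0.6,-0.6,-0.6,-0.6,-0.6,-0.6,-0.6,-0.6,-0.6,-0.6,-0.6,-0.6,-0.6,-0.6,-0.6,-0.6])

```text
clock: 31.08
tool_pos: [0.4585, 0.0732, 0.179]
eef_rot: [0.712, -0.702, -0.0, -0.0]
contact_force: [-1.3, -0.5, 0.0]
opening: 0.403
finger_force: 25.0
```

```bash
python3 - <<'E'
from h import *
st(); go(.4582,.0722,.0853,-89.3); C=cal('top');r.snapshot('top');
for d in r.silhouettes('top','tray')[:1]: print(d['confidence'],fittray(C,d['pixels'],.489,.042,-np.pi/2))
E
```

```text
t 31.07 tcp [0.4585 0.0732 0.179 ] phi -89.15 tilt [ 0.e+00  9.e-04 -1.e+00] F [-1.3 -0.5  0. ] open 35.5 ff 24.9992008600384
shift mm [ 1.   0.3 93.7] turn 0.15
```

```bash
python3 - <<'E'
from h import *
im=tray(cyl=[pts(.5199,.012,.014,.036,True)]); cv2.imwrite('pics/w8.png',cv2.resize(im,None,fx=1.5,fy=1.5,interpolation=cv2.INTER_CUBIC))
E
```

```text
tray 0.7 [ 4.88700e-01  4.20000e-02 -8.91216e+01  8.63600e-01]
pocket 0 [0.4578 0.072  0.004 ]
pocket 1 [0.5187 0.0729 0.004 ]
pocket 2 [0.4587 0.011  0.004 ]
pocket 3 [0.5197 0.0119 0.004 ]
```

View pics/w8.png

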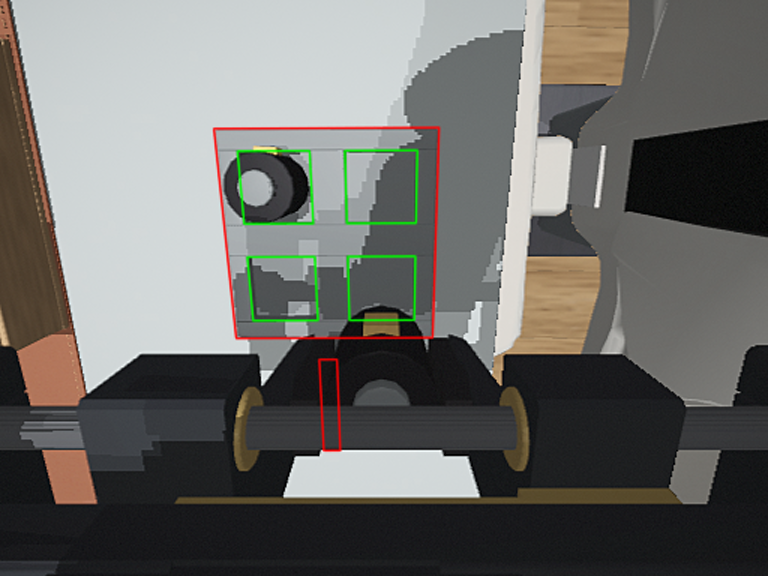

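The tray has not moved. A's chip, at (381,323), points straight ahead to the bay side.

>>> play_rows(translation=[[0.001,0.0003,0],[0,0,0.04],[0,0,0.03],[0,0,0.018],[0,0,0.0055],[0,0,0],[0,0,0],[0,0,0],[0,0,0],[0,0,-0.02],[0,0,-0.04],[0,0,-0.055],[-0.0449,-0.0013,0],[-0.0449,-0.0013,0],[-0.0449,-0.0013,0],[-0.0449,-0.0013,0],[-0.0449,-0.0013,0],[-0.0449,-0.0013,0],[-0.0449,-0.0013,0],[-0.0449,-0.0013,0]], delta_rot=[[0,0,0],[0,0,0],[0,0,0],[0,0,0],[0,0,0],[0,0,0],[0,0,0],[0,0,0],[0,0,0],[0,0,0],[0,0,0],[0,0,0],[0,0,0],[0,0,0],[0,0,0],[0,0,0],[0,0,0],[0,0,0],[0,0,0],[0,0,0]], grip=[-0.6,-0.6,-0.6,-0.6,-0.6,-0.6,0,0,0,0,0,0,0.3,0.3,0.3,0.3,0.3,0.3,0.3,0.3])

```text
clock: 33.78
tool_pos: [0.4634, 0.4318, 0.2005]
eef_rot: [0.712, -0.702, 0.0, 0.0]
contact_force: [0.1, -0.1, -0.5]
opening: 0.649
finger_force: 0.0
```

>>> play_rows(translation=[[0,0,0],[0,0,0],[0,0,0],[0,0,0],[0,0,0],[0,0,0]], delta_rot=[[0,0,10],[0,0,10],[0,0,10],[0,0,10],[0,0,2.7],[0,0,0]], grip=[0.3,0.3,0.3,0.3,0.3,0.3])

```text
clock: 34.52
tool_pos: [0.4634, 0.4305, 0.2005]
eef_rot: [-0.408, 0.913, -0.0, -0.0]
contact_force: [-0.1, 0.4, 0.4]
opening: 0.651
finger_force: 0.0
```

```bash
python3 - <<'E'
from h import *
st(); im=fresh(); cv2.imwrite('pics/w9.png',im); r.snapshot('top')
for d in r.look_for('top','fresh_0'): print(d)
C=cal('top')
for d in r.silhouettes('top','tray')[:1]: print(d['confidence'],fittray(C,d['pixels'],.489,.042,-np.pi/2,[pts(.5199,.012,.014,.036,True),pts(.458,.072,.014,.036,True)]))
E
```

```text
t 34.52 tcp [0.4634 0.4305 0.2005] phi -131.84 tilt [ 1.e-04 -3.e-04 -1.e+00] F [-0.1  0.4  0.4] open 57.3 ff 0.0
fresh 0.58 0.4363 0.4006 iou 0.937 chip 57 (np.float32(0.5723473), -134) (np.float32(0.57028115), -132)
{'point': [0.4578, 0.0722, 0.0522], 'confidence': 0.55}
{'point': [0.5246, 0.0093, 0.0472], 'confidence': 0.53}
0.64 (np.float64(0.486835809942891), np.float64(0.041209027854628585), np.float64(-90.41887428108885), np.float64(0.882561206817627))
```

>>> play_rows(translation=[[0.0401,0.0003,0],[0,0,0],[0,0,0.04],[0,0,0.04],[0,0,0.03],[0,0,0.0115],[0,0,0],[0,0,0],[0,0,0],[0,0,0],[0,0,-0.03],[0,0,-0.04],[0,0,-0.045],[0.0204,-0.0316,0],[0.0204,-0.0316,0],[0.0204,-0.0316,0],[0.0204,-0.0316,0],[0.0204,-0.0316,0],[0.0204,-0.0316,0]], delta_rot=[[0,0,1.2],[0,0,0],[0,0,0],[0,0,0],[0,0,0],[0,0,0],[0,0,0],[0,0,0],[0,0,0],[0,0,0],[0,0,0],[0,0,0],[0,0,0],[0,0,0],[0,0,0],[0,0,0],[0,0,0],[0,0,0],[0,0,0]], grip=[0.3,0.3,0.3,0.3,0.3,0.3,0.3,-0.6,-0.6,-0.6,-0.6,-0.6,-0.6,-0.6,-0.6,-0.6,-0.6,-0.6,-0.6])

```text
clock: 37.15
tool_pos: [0.4917, 0.1808, 0.1942]
eef_rot: [-0.398, 0.917, -0.0, 0.0]
contact_force: [1.0, 0.1, -1.7]
opening: 0.403
finger_force: 25.0
```

>>> play_rows(translation=[[0.0204,-0.0316,0],[0.0204,-0.0316,0],[0.0204,-0.0316,0],[0,0,0],[0,0,0],[0,0,0],[0,0,0],[0,0,0],[0,0,0],[0,0,0]], delta_rot=[[0,0,0],[0,0,0],[0,0,0],[0,0,-10],[0,0,-10],[0,0,-10],[0,0,-10],[0,0,-3.8],[0,0,0],[0,0,0]], grip=[-0.6,-0.6,-0.6,-0.6,-0.6,-0.6,-0.6,-0.6,-0.6,-0.6])

```text
clock: 38.4
tool_pos: [0.5188, 0.0725, 0.194]
eef_rot: [0.711, -0.703, 0.0, 0.0]
contact_force: [-0.4, 0.6, -0.4]
opening: 0.402
finger_force: 25.0
```

```bash
python3 - <<'E'
from h import *
st(); im=tray(cyl=[pts(.5199,.012,.014,.036,True),pts(.458,.072,.014,.036,True)]); cv2.imwrite('pics/w10.png',cv2.resize(im,None,fx=1.5,fy=1.5,interpolation=cv2.INTER_CUBIC))
go(.519,.0729,.085,-89.2)
E
```

```text
t 38.4 tcp [0.5188 0.0725 0.194 ] phi -89.36 tilt [ 1.e-04 -2.e-04 -1.e+00] F [-0.4  0.6 -0.4] open 35.4 ff 24.99991837888956
tray 0.75 [ 4.88800e-01  4.25000e-02 -8.95219e+01  8.46000e-01]
pocket 0 [0.4581 0.0727 0.004 ]
pocket 1 [0.5191 0.0732 0.004 ]
pocket 2 [0.4586 0.0117 0.004 ]
pocket 3 [0.5196 0.0122 0.004 ]
shift mm [-3.00e-01 -1.00e-01  1.09e+02] turn -0.13
```

View pics/w10.png

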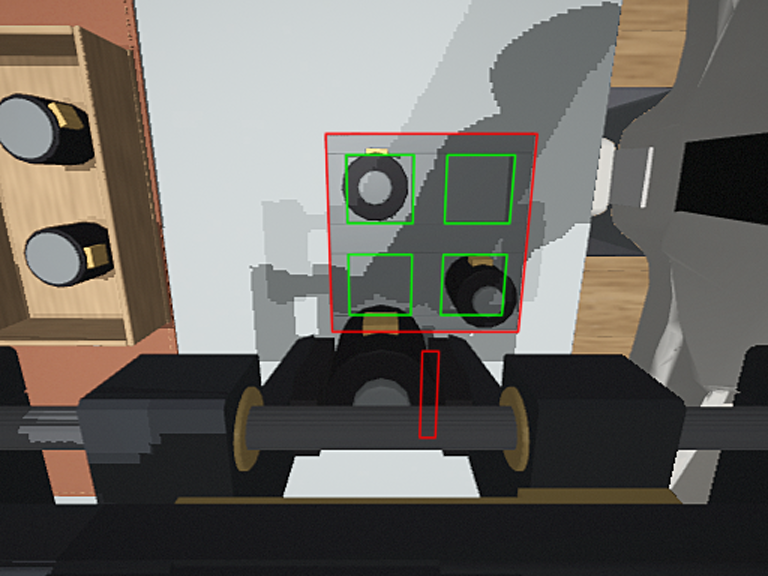

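Cartridges stand in pockets 3 and 0 with chips facing the bay side. The held B is over pocket 1, with its chip at (381,323) also pointing straight.

>>> play_rows(translation=[[-0.0003,0,0.04],[0,0,0.035],[0,0,0.02],[0,0,0.01],[0,0,0.0035],[0,0,0],[0,0,0],[0,0,0],[0,0,0],[0,0,-0.02],[0,0,-0.04],[0,0,-0.055],[0.0455,0.0032,-0.0167],[0.0455,0.0032,-0.0167],[0.0455,0.0032,-0.0167],[0.0455,0.0032,-0.0167],[0.0455,0.0032,-0.0167],[0.0455,0.0032,-0.0167]], delta_rot=[[0,0,0],[0,0,0],[0,0,0],[0,0,0],[0,0,0],[0,0,0],[0,0,0],[0,0,0],[0,0,0],[0,0,0],[0,0,0],[0,0,0],[0,0,0],[0,0,0],[0,0,0],[0,0,0],[0,0,0],[0,0,0]], grip=[-0.6,-0.6,-0.6,-0.6,-0.6,-0.6,0,0,0,0,0,0,0,0,0,0,0,0])

```text
clock: 40.75
tool_pos: [0.5026, -0.2019, 0.3017]
eef_rot: [0.711, -0.703, 0.001, 0.001]
contact_force: [2.0, -0.2, -0.2]
opening: 0.502
finger_force: 0.0
```

>>> play_rows(translation=[[0,0,0],[0,0,0],[0,0,0],[0,0,0],[0,0,0],[0,0,0],[0,0,0],[0,0,0],[0,0,0],[0,0,0],[0,0,0]], delta_rot=[[0,0,10],[0,0,10],[0,0,10],[0,0,10],[0,0,10],[0,0,10],[0,0,10],[0,0,10],[0,0,10],[0,0,0.8],[0,0,0]], grip=[0,0,0,0,0,0,0,0,0,0,0])

```text
clock: 42.12
tool_pos: [0.503, -0.2002, 0.3006]
eef_rot: [-0.001, 1.0, 0.0, -0.0]
contact_force: [-0.1, 0.6, -1.0]
opening: 0.497
finger_force: 0.0
```

```bash
python3 - <<'E'
from h import *
st(); im=r.snapshot('wrist'); C=cal('wrist'); np.save('w11.npy',im); cv2.imwrite('pics/w11.png',cv2.resize(im,None,fx=1.5,fy=1.5,interpolation=cv2.INTER_CUBIC))
for t in('start_button_top','printer'):
    for d in r.look_for('wrist',t): print(t,round(d['confidence'],2),np.round(d['point'],4))
t=r.snapshot('top'); C=cal('top')
for d in r.silhouettes('top','tray')[:1]: print(d['confidence'],fittray(C,d['pixels'],.489,.042,-np.pi/2,[pts(.5199,.012,.014,.036,True),pts(.458,.072,.014,.036,True),pts(.519,.073,.014,.036,True)]))
E
```

```text
t 42.12 tcp [ 0.503  -0.2002  0.3006] phi -179.92 tilt [-1.e-04  0.e+00 -1.e+00] F [-0.1  0.6 -1. ] open 43.7 ff 0.0
start_button_top 0.79 [ 0.457  -0.2626  0.0966]
printer 0.64 [ 0.4934 -0.3097  0.1027]
0.84 (np.float64(0.48734056637748335), np.float64(0.04100520006242127), np.float64(-89.51557538142936), np.float64(0.8910167813301086))
```

View pics/w11.png

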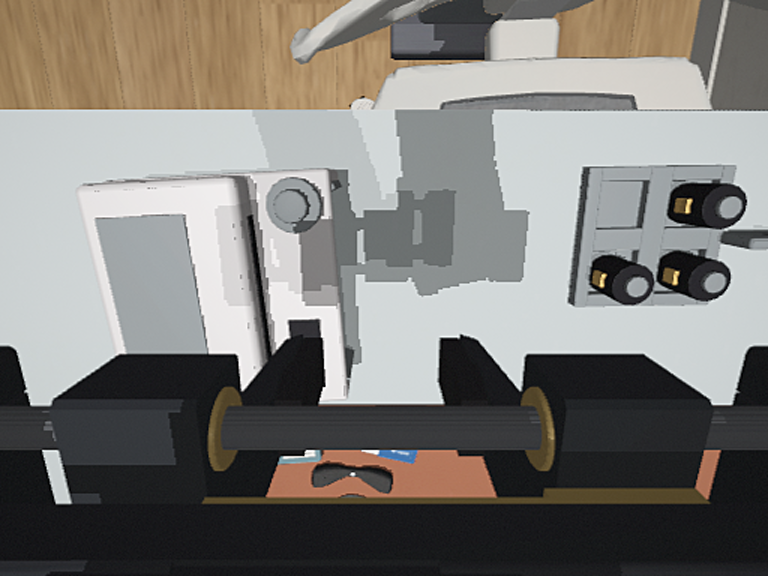

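The printer's front roof edge runs from (333,168) to (348,395). The button is at (290,203), and the tray, at about (655,235), holds three upright cartridges.

```bash
python3 - <<'E'
from h import *
C=cal('wrist'); uv=lambda *p:np.array(p)/1.5
print(np.round(ray(None,uv((333,168),(348,396)),.071,C),4)); print('deck',np.round(ray(None,uv((80,184),(237,177),(268,396)),.104,C),4))
for z in(.075,.085,.095): print(z,np.round(ray(None,uv((290,203),(296,204)),z,C),4))
im=np.load('w11.npy'); cv2.imwrite('pics/pr.png',cv2.resize(im[100:275,40:245],None,fx=3.8,fy=3.4,interpolation=cv2.INTER_CUBIC))
r.snapshot('wrist')
# silhouettes: mask-edge of printer (front edge = rightmost pixel per row)
for d in r.silhouettes('wrist','printer')[:1]:
    m=d['pixels']; v=np.arange(118,258,6); u=[np.nonzero(m[k])[0].max()+1 if m[k].any() else -1 for k in v]; print(list(zip(v,u)))
    u=np.array(u); k=u>0; P=ray(None,np.c_[u[k],v[k]+.5],.071,C); print(np.round(P[:,:2],4).tolist())
C=cal('top'); r.snapshot('top')
for d in r.silhouettes('top','printer')[:1]:
    m=d['pixels'].astype(np.uint8); v,u=np.nonzero(m); print(d['confidence'],u.min(),u.max(),v.min(),v.max())
E
```

```text
[[ 0.4292 -0.2351  0.071 ]
 [ 0.6137 -0.2287  0.071 ]]
deck [[ 0.4392 -0.397   0.104 ]
 [ 0.4351 -0.2941  0.104 ]
 [ 0.5944 -0.2861  0.104 ]]
0.075 [[ 0.4537 -0.2669  0.075 ]
 [ 0.4544 -0.2626  0.075 ]]
0.085 [[ 0.453  -0.2648  0.085 ]
 [ 0.4537 -0.2606  0.085 ]]
0.095 [[ 0.4524 -0.2626  0.095 ]
 [ 0.453  -0.2586  0.095 ]]
[(np.int64(118), np.int64(225)), (np.int64(124), np.int64(227)), (np.int64(130), np.int64(221)), (np.int64(136), np.int64(221)), (np.int64(142), np.int64(223)), (np.int64(148), np.int64(223)), (np.int64(154), np.int64(224)), (np.int64(160), np.int64(224)), (np.int64(166), np.int64(224)), (np.int64(172), np.int64(224)), (np.int64(178), np.int64(225)), (np.int64(184), np.int64(225)), (np.int64(190), np.int64(226)), (np.int64(196), np.int64(226)), (np.int64(202), np.int64(227)), (np.int64(208), np.int64(228)), (np.int64(214), np.int64(228)), (np.int64(220), np.int64(228)), (np.int64(226), np.int64(229)), (np.int64(232), np.int64(235)), (np.int64(238), np.int64(237)), (np.int64(244), np.int64(236)), (np.int64(250), np.int64(234)), (np.int64(256), np.int64(233))]
[[0.436, -0.2321], [0.4424, -0.2301], [0.4488, -0.2369], [0.4553, -0.2371], [0.4619, -0.2351], [0.4685, -0.2353], [0.4753, -0.2344], [0.4821, -0.2347], [0.489, -0.2349], [0.496, -0.2351], [0.503, -0.2342], [0.5102, -0.2344], [0.5174, -0.2334], [0.5247, -0.2337], [0.5322, -0.2327], [0.5397, -0.2317], [0.5473, -0.2319], [0.555, -0.2321], [0.5627, -0.2311], [0.5707, -0.224], [0.5786, -0.2217], [0.5867, -0.2231], [0.5949, -0.2258], [0.6032, -0.2272]]
0.58 351 425 173 246
```

View pics/pr.png

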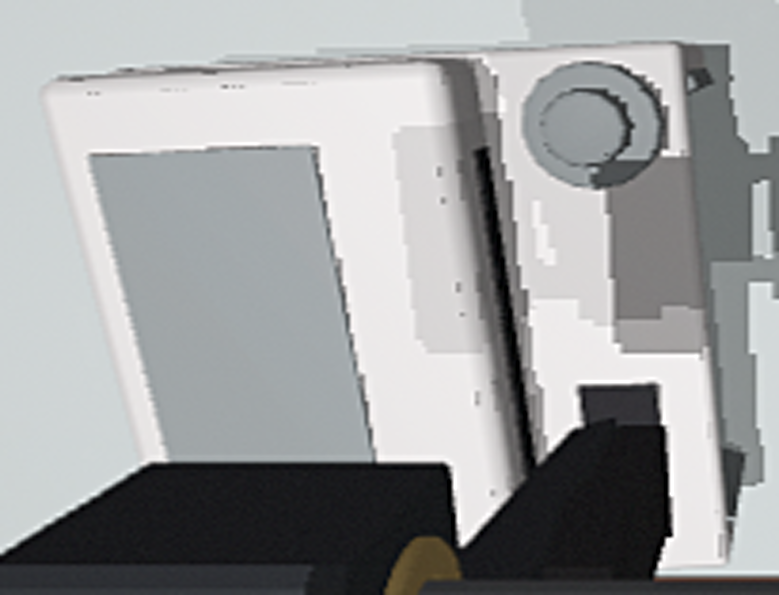

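>>> play_rows(translation=[[-0.0385,0.025,-0.03],[-0.0385,0.025,-0.03],[0,0,0],[0,0,0]], delta_rot=[[0,0,0],[0,0,0],[0,0,0],[0,0,0]], grip=[0,0,0,0])

```text
clock: 43.08
tool_pos: [0.5793, -0.151, 0.3599]
eef_rot: [0.001, 1.0, -0.0, -0.001]
contact_force: [-0.1, 0.1, 0.1]
opening: 0.499
finger_force: 0.0
```

```bash
python3 - <<'E'
from h import *
st(); im=r.snapshot('wrist'); C=cal('wrist'); np.save('w12.npy',im)
uv=proj(None,[[.5215,-.232,.071]],C)[0]; print(uv)
u0,v0=int(uv[0]-110),max(int(uv[1]-100),0); print(u0,v0); cv2.imwrite('pics/w12.png',cv2.resize(im[v0:v0+190,u0:u0+190],None,fx=3.1,fy=3.1,interpolation=cv2.INTER_CUBIC))
for d in r.look_for('wrist','start_button_top'): print(round(d['confidence'],2),np.round(d['point'],4))
E
```

```text
t 43.08 tcp [ 0.5793 -0.151   0.3599] phi 179.91 tilt [-2.e-03 -9.e-04 -1.e+00] F [-0.1  0.1  0.1] open 44.0 ff 0.0
[192.85173747 126.62913646]
82 26
0.61 [ 0.4593 -0.2624  0.0962]
```

View pics/w12.png

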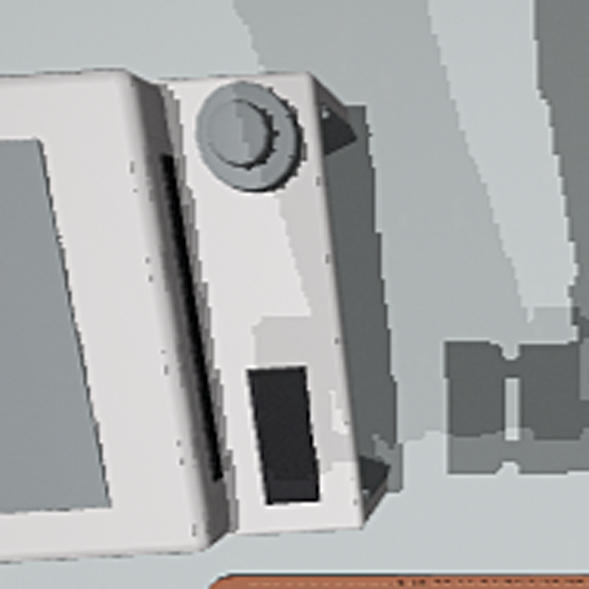

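The front roof edge runs from (309,72) to (361,528) in the crop. The mouth's flare feet are near (356,138) and (388,464), and the button cap is at (242,134).

```bash
python3 - <<'E'
from h import *
C=cal('wrist'); o=np.array([82,26]); q=lambda *p:o+(np.array(p)+.5)/3.1-.5
a,b=ray(None,q((309,73),(361,528)),.071,C); print(a,b,'mid',(a+b)/2,'len',np.linalg.norm(b-a),'edge deg',np.degrees(np.arctan2(*(b-a)[[1,0]])))
print('feet',ray(None,q((356,138),(388,464)),0,C))
print('deck',ray(None,q((130,73),(205,548)),.104,C))
for z in(.08,.09,.097): print('btn',z,ray(None,q((242,134)),z,C))
print('ring',ray(None,q((250,137)),.073,C))
# left/right corner edges at roof
E
```

```text
[ 0.42929608 -0.24034899  0.071     ] [ 0.61583422 -0.23080949  0.071     ] mid [ 0.52256515 -0.23557924  0.071     ] len 0.186781899747672 edge deg 2.9275396593560865
feet [[ 0.44222106 -0.23691601  0.        ]
 [ 0.60117369 -0.22960648  0.        ]]
deck [[ 0.43610833 -0.29671534  0.104     ]
 [ 0.61466214 -0.2889306   0.104     ]]
btn 0.08 [[ 0.4527394  -0.26602538  0.08      ]]
btn 0.09 [[ 0.45430986 -0.26287046  0.09      ]]
btn 0.097 [[ 0.45540918 -0.26066202  0.097     ]]
ring [[ 0.45276073 -0.26514726  0.073     ]]
```

>>> play_rows(translation=[[0.0115,0.0373,0.01],[0.0115,0.0373,0.01],[0.0115,0.0373,0.02],[0.0115,0.0373,0.02],[0.0115,0.0373,0.02],[0.0115,0.0373,0.02],[0.0115,0.0373,0.03],[0.0115,0.0373,0.03],[0,0,0],[0,0,0],[0,0,0],[0,0,0],[0,0,0],[0,0,0],[0,0,0],[0,0,0],[0,0,0],[0,0,0],[0,0,0]], delta_rot=[[0,0,0],[0,0,0],[0,0,0],[0,0,0],[0,0,0],[0,0,0],[0,0,0],[0,0,0],[0,0,10],[0,0,10],[0,0,10],[0,0,10],[0,0,10],[0,0,10],[0,0,10],[0,0,10],[0,0,9.3],[0,0,0],[0,0,0]], grip=[0,0,0,0,0,0,0,0,0,0,0,0,0,0,0,0,0,0,0])

```text
clock: 45.55
tool_pos: [0.4884, 0.1474, 0.2005]
eef_rot: [0.703, 0.712, -0.0, -0.0]
contact_force: [-0.2, -0.6, 1.2]
opening: 0.5
finger_force: 0.0
```

```bash
python3 - <<'E'
from h import *
st(); C=cal('top'); t=r.snapshot('top'); cv2.imwrite('pics/top4.png',cv2.resize(t[160:260,200:440],None,fx=3.2,fy=3.2,interpolation=cv2.INTER_CUBIC))
for d in r.silhouettes('top','tray')[:1]: print(d['confidence'],fittray(C,d['pixels'],.489,.042,-np.pi/2,[pts(.5199,.012,.014,.036,True),pts(.458,.072,.014,.036,True),pts(.519,.073,.014,.036,True)]))
w=r.snapshot('wrist'); cv2.imwrite('pics/w13.png',w)
for d in r.look_for('wrist','tray_handle'): print(d)
go(.4874,.147,.077,90.6)
E
```

```text
t 45.55 tcp [0.4884 0.1474 0.2005] phi 90.72 tilt [-6.e-04 -4.e-04 -1.e+00] F [-0.2 -0.6  1.2] open 44.0 ff 0.0
0.67 (np.float64(0.48870495676330195), np.float64(0.038609742117091485), np.float64(-87.62030258651639), np.float64(0.8064359426498413))
{'point': [0.4842, 0.0739, 0.0133], 'confidence': 0.83}
shift mm [ -0.9  -1.1 123.6] turn 0.05
```

View pics/w13.png

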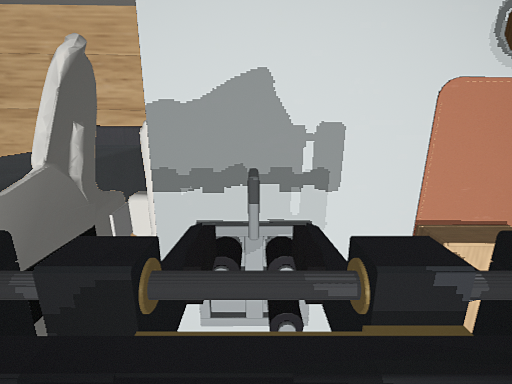

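The fin, (254,205), lies centred between the fingers. I have now viewed 15 pictures, one more than the 14 allowed, so I work by numbers from here on.

>>> play_rows(translation=[[-0.0009,-0.0011,0.04],[0,0,0.04],[0,0,0.03],[0,0,0.0135],[0,0,0],[0,0,0],[0,0,0],[0,0,0],[0,0,0],[0,0,0]], delta_rot=[[0,0,0],[0,0,0],[0,0,0],[0,0,0],[0,0,0],[0,0,0],[0,0,0],[0,0,0],[0,0,0],[0,0,0]], grip=[0,0,0,0,0,-0.95,-0.95,-0.95,-0.95,-0.95], squeeze=40)

```text
clock: 47.0
tool_pos: [0.4878, 0.1473, 0.0776]
eef_rot: [0.703, 0.711, 0.0, 0.0]
contact_force: [-0.7, -0.1, 5.5]
opening: 0.114
finger_force: 40.0
```

```bash
python3 - <<'E'
from h import *
st(); go(.5127,-.0287,.077,92.6)
E
```

```text
t 47.0 tcp [0.4878 0.1473 0.0776] phi 90.63 tilt [ 9.e-04  3.e-04 -1.e+00] F [-0.7 -0.1  5.5] open 10.0 ff 39.99559236690402
shift mm [-176.3   23.     0.6] turn -1.97
```

>>> play_rows(translation=[[-0.006,0.001,0],[-0.0125,0.0016,0],[-0.0125,0.0016,0],[-0.0125,0.0016,0],[-0.0125,0.0016,0],[-0.0125,0.0016,0],[-0.0125,0.0016,0],[-0.0125,0.0016,0],[-0.0125,0.0016,0],[-0.0125,0.0016,0],[-0.0125,0.0016,0],[-0.0125,0.0016,0],[-0.0125,0.0016,0],[-0.0125,0.0016,0],[-0.0078,0.001,0],[0,0,0],[0,0,0]], delta_rot=[[0,0,0],[0,0,0],[0,0,-0.5],[0,0,-0.5],[0,0,-0.5],[0,0,-0.5],[0,0,0],[0,0,0],[0,0,0],[0,0,0],[0,0,0],[0,0,0],[0,0,0],[0,0,0],[0,0,0],[0,0,0],[0,0,0]], grip=[-0.95,-0.95,-0.95,-0.95,-0.95,-0.95,-0.95,-0.95,-0.95,-0.95,-0.95,-0.95,-0.95,-0.95,-0.95,-0.95,-0.95])

```text
clock: 49.12
tool_pos: [0.5172, -0.0268, 0.0776]
eef_rot: [0.69, 0.723, 0.001, -0.0]
contact_force: [0.0, 2.8, 6.4]
opening: 0.109
finger_force: 40.0
```

```bash
python3 - <<'E'
from h import *
st(); go(.5127,-.0287,.077,92.6); go(.5201,-.1915,.077,92.6)
C=cal('top'); t=r.snapshot('top'); np.save('t5.npy',t)
for n in('fresh_0','tray'):
  for d in r.look_for('top',n): print(n,round(d['confidence'],2),np.round(d['point'],4))
  if n=='tray':
    for d in r.silhouettes('top',n)[:1]: print(fittray(C,d['pixels'],.5175,-.1336,np.radians(-87.4)))
C=cal('scene'); t=r.snapshot('scene')
for d in r.look_for('scene','fresh_0'): print('scene',round(d['confidence'],2),np.round(d['point'],4))
E
```

```text
t 49.12 tcp [ 0.5172 -0.0268  0.0776] phi 92.67 tilt [ 0.0017  0.0021 -1.    ] F [0.  2.8 6.4] open 9.6 ff 39.99759826809168
shift mm [-1.7 -4.5  0.6] turn 0.07
shift mm [-164.7   -4.7    0.6] turn 0.07
scene 0.56 [ 0.4785 -0.0902  0.0296]
```

>>> play_rows(translation=[[-0.0006,-0.0015,0],[-0.0006,-0.0015,0],[-0.0005,-0.0015,0],[0,0,0],[0,0,0]], delta_rot=[[0,0,0],[0,0,0],[0,0,0],[0,0,0],[0,0,0]], grip=[-0.95,-0.95,-0.95,-0.95,-0.95])

```text
clock: 50.05
tool_pos: [0.5141, -0.0287, 0.0776]
eef_rot: [0.69, 0.724, 0.002, 0.001]
contact_force: [4.5, 3.8, 5.7]
opening: 0.111
finger_force: 40.0
```

```bash
python3 - <<'E'
from h import *
st(); go(.5201,-.1915,.077,92.6)
tr=(.5176,-.1336,np.radians(-87.4))
for k,p in enumerate([(-.0305,-.0305),(-.0305,.0305),(.0305,-.0305),(.0305,.0305)]): print('expect',k,np.round(W(np.array([[*p,.004]]),*tr)[0],4))
for n in('scene','wrist','top'):
    C=cal(n); im=r.snapshot(n); np.save(n+'6.npy',im)
    for d in r.silhouettes(n,'fresh_0'):
        v,u=np.nonzero(d['pixels']); x,y,_=ray(None,[[u.mean(),v.mean()]],.034,C)[0]; (x,y),s=fitcyl(C,d['pixels'],x,y,.004); print(n,round(d['confidence'],2),round(x,4),round(y,4),round(s,2))
    for d in r.silhouettes(n,'tray')[:1]: print(n,'tray',round(d['confidence'],2),d['pixels'].sum(),fittray(C,d['pixels'],*tr))
E
```

```text
t 50.05 tcp [ 0.5141 -0.0287  0.0776] phi 92.73 tilt [ 0.0044  0.0021 -1.    ] F [4.5 3.8 5.7] open 9.8 ff 40.0420374982059
shift mm [-162.9   -1.7    0.6] turn 0.13
expect 0 [ 0.4857 -0.1045  0.004 ]
expect 1 [ 0.5467 -0.1017  0.004 ]
expect 2 [ 0.4885 -0.1655  0.004 ]
expect 3 [ 0.5495 -0.1627  0.004 ]
scene 0.72 0.4583 -0.1279 0.33
scene 0.58 0.4951 -0.1126 0.61
scene tray 0.96 514 (np.float64(0.5174362482853224), np.float64(-0.1305781092821216), np.float64(-84.57441029736674), np.float64(0.46172139048576355))
wrist 0.66 0.5011 -0.1111 0.02
wrist 0.57 0.5358 -0.1087 0.03
wrist tray 0.75 2889 (np.float64(0.5198461454102448), np.float64(-0.14230206276666976), np.float64(-86.7260648739212), np.float64(0.14357775449752808))
```

>>> play_rows(translation=[[-0.006,-0.0004,0],[-0.011,-0.0004,0],[-0.011,-0.0004,0],[-0.011,-0.0004,0],[-0.011,-0.0001,0],[-0.011,0,0],[-0.011,0,0],[-0.006,0,0],[0,0,0]], delta_rot=[[0,0,0],[0,0,0],[0,0,0],[0,0,0],[0,0,0],[0,0,0],[0,0,0],[0,0,0],[0,0,0]], grip=[-0.95,-0.95,-0.95,-0.95,-0.95,-0.95,-0.95,-0.95,-0.95])

```text
clock: 51.62
tool_pos: [0.5158, -0.0988, 0.0775]
eef_rot: [0.688, 0.726, 0.006, -0.003]
contact_force: [2.2, 20.6, 9.2]
opening: 0.11
finger_force: 40.1
```

```bash
python3 - <<'E'
from h import *
st(); go(.5201,-.1915,.077,92.6); r.snapshot('wrist'); C=cal('wrist')
tr=(.5176+.0036,-.1336-.078,np.radians(-87.4))
for n in('wrist','scene','top'):
  r.snapshot(n); C=cal(n)
  for d in r.silhouettes(n,'tray')[:1]: print(n,d['pixels'].sum(),fittray(C,d['pixels'],*tr))
E
```

```text
t 51.62 tcp [ 0.5158 -0.0988  0.0775] phi 93.03 tilt [ 0.0046  0.0128 -0.9999] F [ 2.2 20.6  9.2] open 9.7 ff 40.05615575239062
shift mm [-92.8  -0.7   0.5] turn 0.43
wrist 2785 (np.float64(0.5204850669132943), np.float64(-0.21161496208498842), np.float64(-87.32834080016298), np.float64(0.14021733403205872))
scene 497 (np.float64(0.5216633397597428), np.float64(-0.20053667833711353), np.float64(-85.1407252905631), np.float64(0.4858304560184479))
top 21 (np.float64(0.5214274667245369), np.float64(-0.20355974392361104), np.float64(-88.71640617838888), np.float64(0.009791635908186436))
```

```bash
python3 - <<'E'
from h import *
s=r.get_state(); print(s['contact_force'],s['moment'],s['tool_pos'])
C=cal('wrist'); im=r.snapshot('wrist')
# fin line in the wrist picture: where is the fin relative to pads
for n in('tray_handle',):
    for d in r.silhouettes('wrist',n)[:1]:
        m=d['pixels']; v,u=np.nonzero(m)
        for k in range(v.min(),v.max(),6): 
            uu=np.nonzero(m[k])[0]; print(k,uu.min() if len(uu) else None,uu.max() if len(uu) else None,end='; ')
E
```

```text
[ 1.19035791 19.13793598  9.62819255] [ 3.86285953 -0.18611362 -0.27906414] [ 0.51586401 -0.0988256   0.07757394]
205 250 258; 211 246 262; 217 245 262; 223 245 263; 229 244 264; 235 243 265; 241 243 265; 247 243 265; 253 243 264; 259 243 264; 265 243 264; 271 255 260; 277 None None; 283 None None; 289 None None; 295 None None; 301 243 264; 307 226 281; 313 225 282; 319 224 279; 325 229 272;
```

>>> play_rows(translation=[[0.008,0,0],[0.008,0,0],[0.004,0.001,0],[0,0.002,0],[-0.005,0,0],[-0.007,0,0],[-0.007,0,0],[0,0,0]], delta_rot=[[0,0,0],[0,0,0],[0,0,0],[0,0,0],[0,0,0],[0,0,0],[0,0,0],[0,0,0]], grip=[-0.95,-0.95,-0.95,-0.95,-0.95,-0.95,-0.95,-0.95])

```text
clock: 53.08
tool_pos: [0.5169, -0.099, 0.0775]
eef_rot: [0.689, 0.725, 0.004, -0.004]
contact_force: [-1.6, 16.8, 12.8]
opening: 0.109
finger_force: 40.1
```

```bash
python3 - <<'E'
from h import *
st(); go(.5201,-.1915,.077,92.6); print(r.get_state()['moment'])
E
```

```text
t 53.08 tcp [ 0.5169 -0.099   0.0775] phi 92.94 tilt [ 6.000e-04  1.090e-02 -9.999e-01] F [-1.6 16.8 12.8] open 9.6 ff 40.07319688796997
shift mm [-92.6  -1.5   0.5] turn 0.34
[ 3.21453582  0.28660931 -0.35662973]
```

>>> play_rows(translation=[[0.006,0,0],[0.012,0,0],[0.012,0,0],[0.012,0,0],[0.012,0,0],[0.012,0,0],[0.012,0,0],[0.002,0,0],[0,0,0],[0,0,0],[0,0,0],[0,0,0],[0,0,-0.04],[0,0,-0.05],[0,0,-0.05],[-0.031,0.0174,-0.026],[-0.031,0.0174,-0.026],[-0.032,0.0174,-0.026]], delta_rot=[[0,0,0],[0,0,0],[0,0,0],[0,0,0],[0,0,0],[0,0,0],[0,0,0],[0,0,0],[0,0,0],[0,0,0],[0,0,0],[0,0,0],[0,0,0],[0,0,0],[0,0,0],[0,0,0],[0,0,0],[0,0,0]], grip=[-0.95,-0.95,-0.95,-0.95,-0.95,-0.95,-0.95,-0.95,-0.95,0,0,0,0,0,0,0,0,0])

```text
clock: 55.32
tool_pos: [0.5698, -0.1193, 0.296]
eef_rot: [0.691, 0.723, -0.0, -0.0]
contact_force: [0.7, -0.1, -1.2]
opening: 0.502
finger_force: 0.0
```

>>> play_rows(translation=[[0,0,0],[0,0,0],[0,0,0],[0,0,0],[0,0,0],[0,0,0],[0,0,0],[0,0,0],[0,0,0],[0,0,0],[0,0,0]], delta_rot=[[0,0,-10],[0,0,-10],[0,0,-10],[0,0,-10],[0,0,-10],[0,0,-10],[0,0,-10],[0,0,-10],[0,0,-7],[0,0,0],[0,0,0]], grip=[0,0,0,0,0,0,0,0,0,0,0])

```text
clock: 56.7
tool_pos: [0.5696, -0.1185, 0.2949]
eef_rot: [0.004, 1.0, 0.0, -0.0]
contact_force: [0.6, 0.5, -0.1]
opening: 0.497
finger_force: 0.0
```

```bash
python3 - <<'E'
from h import *
st(); tr=(.516,-.133,np.radians(-87.4)); C=cal('wrist'); im=r.snapshot('wrist'); np.save('w20.npy',im); br=brass(im); cy=[]
for d in r.silhouettes('wrist','fresh_0'):
    v,u=np.nonzero(d['pixels']); x,y,_=ray(None,[[u.mean(),v.mean()]],.034,C)[0]; (x,y),s=fitcyl(C,d['pixels'],x,y,.004); cy.append((x,y)); print(round(d['confidence'],2),round(x,4),round(y,4),round(s,3),fitchip(C,br,x,y,.004))
for d in r.silhouettes('wrist','tray')[:1]:
    o=fittray(C,d['pixels'],*tr,[pts(*c,.014,.036,True) for c in cy]); print('tray',o,d['pixels'].sum())
    for k,p in enumerate([(-.0305,-.0305),(-.0305,.0305),(.0305,-.0305),(.0305,.0305)]): print('pocket',k,np.round(W(np.array([[*p,.004]]),o[0],o[1],np.radians(o[2]))[0],4))
E
```

```text
t 56.7 tcp [ 0.5696 -0.1185  0.2949] phi 179.5 tilt [-5.e-04  1.e-04 -1.e+00] F [ 0.6  0.5 -0.1] open 43.7 ff 0.0
0.65 0.5492 -0.1661 0.953 (np.float32(3.0), [(np.float32(0.0), 178), (np.float32(0.0), 176), (np.float32(0.0), 174), (np.float32(0.0), 172)])
0.63 0.4839 -0.106 0.947 (np.float32(25.0), [(np.float32(0.2204142), -88), (np.float32(0.21712539), -90), (np.float32(0.20950966), -86), (np.float32(0.19303338), -84)])
0.59 0.5449 -0.1038 0.915 (np.float32(29.0), [(np.float32(0.40166205), -98), (np.float32(0.36435124), -100), (np.float32(0.31673053), -102), (np.float32(0.29286608), -104)])
tray (np.float64(0.5159814631631594), np.float64(-0.13447336118482114), np.float64(-87.6278101800276), np.float64(0.9374744296073914)) 7666
pocket 0 [ 0.4842 -0.1053  0.004 ]
pocket 1 [ 0.5452 -0.1027  0.004 ]
pocket 2 [ 0.4868 -0.1662  0.004 ]
pocket 3 [ 0.5477 -0.1637  0.004 ]
```

```bash
cat >> h.py <<'E'
def fitprinter(C,mask,x,y,yaw):
    B=[box(0,.167,-.095,.095,0,.071),box(.058,.167,-.095,.095,0,.104)]
    def f(p):
        return -iou(dsp(hull(W(B[0],*p),C)|hull(W(B[1],*p),C)),mask.astype(np.float32))
    o=minimize(f,[x,y,yaw],method='Nelder-Mead',options=dict(initial_simplex=[[x,y,yaw],[x+.006,y,yaw],[x,y+.006,yaw],[x,y,yaw+.06]],xatol=1e-4,fatol=1e-4)); return o.x[0],o.x[1],np.degrees(o.x[2]),-o.fun
E
python3 - <<'E'
from h import *
for n in('wrist','top'):
    if n=='top': r.snapshot(n)
    C=cal(n)
    for d in r.silhouettes(n,'printer')[:1]:
        m=d['pixels'].astype(np.uint8); k,l,s,_=cv2.connectedComponentsWithStats(m); print(n,d['confidence'],m.sum(),s[1:].tolist(),fitprinter(C,m,.522,-.2335,np.radians(-87.4)))
# dark flare/bay features near the front in w20: sample intensities along desk line just outside the front face
im=cv2.cvtColor(np.load('w20.npy'),cv2.COLOR_BGR2GRAY); C=cal('wrist')
c,s=np.cos(np.radians(-87.4)),np.sin(np.radians(-87.4))
for px in (-.012,-.006,0,.004,.008,.012):
    ys=np.arange(-.1,.1001,.005); P=np.array([[.522+px*c-q*s,-.2335+px*s+q*c,0] for q in ys]); uv=np.round(proj(None,P,C)).astype(int); print(px,[int(im[v,u]) for u,v in uv])
E
```

```text
wrist 0.61 28308 [[0, 43, 177, 193, 28308]] (np.float64(0.5263021061773551), np.float64(-0.2555623581006397), np.float64(-89.19851088723985), np.float64(0.9340347051620483))
top 0.63 1874 [[355, 192, 58, 54, 1874]] (np.float64(0.516), np.float64(-0.2235), np.float64(-86.25408440973835), np.float64(0.3501740097999573))
-0.012 [174, 175, 175, 175, 176, 175, 176, 176, 176, 176, 177, 176, 177, 177, 177, 177, 176, 175, 181, 177, 178, 178, 178, 179, 178, 178, 178, 179, 179, 179, 178, 178, 175, 198, 202, 198, 200, 199, 199, 198, 198]
-0.006 [173, 177, 84, 174, 89, 170, 99, 88, 94, 86, 93, 85, 85, 107, 81, 130, 118, 119, 116, 85, 99, 96, 90, 95, 87, 86, 96, 94, 99, 96, 96, 95, 95, 120, 126, 126, 127, 127, 127, 122, 200]
0 [174, 174, 93, 99, 69, 97, 97, 97, 98, 97, 95, 131, 130, 128, 127, 128, 127, 127, 129, 98, 98, 100, 99, 98, 98, 99, 98, 99, 98, 100, 98, 98, 93, 129, 129, 131, 131, 45, 128, 121, 202]
0.004 [173, 179, 78, 59, 51, 99, 96, 97, 97, 94, 131, 129, 129, 130, 121, 123, 132, 130, 131, 108, 109, 98, 99, 99, 99, 100, 99, 100, 99, 99, 100, 99, 95, 131, 132, 135, 55, 55, 46, 84, 201]
0.008 [173, 105, 80, 49, 48, 67, 98, 97, 97, 97, 97, 98, 95, 97, 97, 99, 97, 97, 98, 98, 100, 98, 99, 99, 98, 99, 100, 99, 99, 100, 99, 100, 98, 98, 99, 99, 54, 56, 55, 69, 79]
0.012 [180, 79, 70, 51, 48, 47, 98, 96, 98, 96, 98, 97, 96, 98, 99, 97, 98, 99, 98, 98, 98, 100, 98, 98, 100, 99, 98, 100, 99, 99, 99, 99, 98, 100, 98, 102, 55, 55, 58, 52, 82]
```

```bash
python3 - <<'E'
from h import *
im=cv2.cvtColor(np.load('w20.npy'),cv2.COLOR_BGR2GRAY).astype(np.float32); C=cal('wrist')
th=np.radians(-87.4); c,s=np.cos(th),np.sin(th)
ys=np.arange(-.095,.0951,.0005)
for px in np.arange(0,.029,.003):
    P=np.array([[.522+px*c-q*s,-.2335+px*s+q*c,0] for q in ys]); uv=proj(None,P,C).astype(np.float32)
    I=cv2.remap(im,uv[:,0].reshape(1,-1),uv[:,1].reshape(1,-1),cv2.INTER_LINEAR)[0]
    lo=[y for y,a,b in zip(ys,I,I[1:]) if a<75<=b and y<0]; hi=[y for y,a,b in zip(ys,I,I[1:]) if a>=75>b and y>0]
    print(round(px,3),'near',np.round(lo,4)*1000,'far',np.round(hi,4)*1000,'expect +-',round((78.5-px*1000*13/34),1),'min',int(I[150:250].min()),int(I[150:250].max()))
for q in(-.03,0,.03,.06):  # front roof edge and desk along printer x
    P=np.array([[.522+px*c-q*s,-.2335+px*s+q*c,.0] for px in np.arange(-.01,.06,.002)]); uv=np.round(proj(None,P,C)).astype(int); print(q,[int(im[v,u]) for u,v in uv])
E
```

```text
0.0 near [-77.5] far [80.5] expect +- 78.5 min 97 132
0.003 near [-76.5] far [79.] expect +- 77.4 min 95 130
0.006 near [-75.] far [78.] expect +- 76.2 min 93 128
0.009 near [-94.5 -73.5] far [77.] expect +- 75.1 min 96 100
0.012 near [-72.5] far [75.5] expect +- 73.9 min 96 99
0.015 near [-71.5] far [75.] expect +- 72.8 min 97 99
0.018 near [-70.] far [73.5] expect +- 71.6 min 97 99
0.021 near [-92. -69.] far [72.] expect +- 70.5 min 97 99
0.024 near [-91.  -67.5] far [70.5] expect +- 69.3 min 92 96
0.027 near [] far [] expect +- 68.2 min 108 138
-0.03 [178, 169, 81, 131, 128, 127, 128, 121, 98, 97, 97, 99, 99, 97, 99, 99, 98, 98, 93, 151, 204, 219, 219, 218, 219, 218, 218, 218, 218, 217, 218, 217, 217, 217, 217]
0 [181, 93, 99, 97, 99, 98, 98, 109, 128, 100, 100, 98, 98, 98, 98, 98, 98, 93, 89, 184, 202, 221, 219, 219, 219, 218, 218, 219, 219, 219, 218, 218, 217, 218, 217]
0.03 [183, 172, 96, 97, 98, 98, 97, 99, 99, 100, 98, 98, 98, 99, 100, 98, 100, 96, 97, 159, 216, 223, 219, 219, 218, 219, 219, 219, 220, 202, 220, 241, 240, 238, 233]
0.06 [182, 172, 95, 98, 95, 93, 94, 95, 96, 98, 100, 98, 99, 98, 98, 98, 100, 96, 89, 165, 192, 221, 219, 219, 219, 219, 218, 219, 226, 220, 57, 42, 44, 43, 42]
```

>>> play_rows(translation=[[0.0195,0.0295,0.04],[0.0195,0.0295,0.04],[0.0196,0.0294,0.04],[0,0,0],[0,0,0],[0,0,0],[0,0,0],[0,0,0],[0,0,0],[0,0,0],[0,0,0],[0,0,0],[0,0,0],[0,0,0]], delta_rot=[[0,0,0],[0,0,0],[0,0,0],[0,0,10],[0,0,10],[0,0,10],[0,0,10],[0,0,10],[0,0,10],[0,0,10],[0,0,10],[0,0,7.1],[0,0,0],[0,0,0]], grip=[0,0,0,0,0,0,0,0,0,0,0,0,0,0])

```text
clock: 58.75
tool_pos: [0.5118, -0.0296, 0.1751]
eef_rot: [0.691, 0.723, 0.0, -0.0]
contact_force: [0.6, -0.0, -0.5]
opening: 0.5
finger_force: 0.0
```

```bash
python3 - <<'E'
from h import *
st(); go(.5116,-.0296,.077,92.4)
E
```

```text
t 58.75 tcp [ 0.5118 -0.0296  0.1751] phi 92.64 tilt [ 2.e-04  2.e-04 -1.e+00] F [ 0.6 -0.  -0.5] open 44.0 ff 0.0
shift mm [ 0.  -0.2 98.1] turn 0.24
```

>>> play_rows(translation=[[0,0,0.04],[0,0,0.035],[0,0,0.022],[0,0,0],[0,0,0],[0,0,0],[0,0,0],[0,0,0]], delta_rot=[[0,0,0.2],[0,0,0],[0,0,0],[0,0,0],[0,0,0],[0,0,0],[0,0,0],[0,0,0]], grip=[0,0,0,0,-0.95,-0.95,-0.95,-0.95], squeeze=40)

```text
clock: 59.75
tool_pos: [0.512, -0.0298, 0.0787]
eef_rot: [0.693, 0.721, 0.0, 0.0]
contact_force: [0.5, 0.4, 4.3]
opening: 0.111
finger_force: 40.0
```

```bash
python3 - <<'E'
from h import *
st(); print(r.get_state()['moment']); p=r.get_state()['tool_pos']
go(p[0]+.0032,p[1]-.005,.077,92.6); go(p[0]+.0104,p[1]-.1619,.077,92.6)
E
```

```text
t 59.75 tcp [ 0.512  -0.0298  0.0787] phi 92.3 tilt [ 9.e-04  0.e+00 -1.e+00] F [0.5 0.4 4.3] open 9.8 ff 40.00125085003674
[-0.0360559   0.09798247 -0.04607621]
shift mm [-5.1  3.   1.7] turn -0.3
shift mm [-162.2    3.9    1.7] turn -0.3
```

>>> play_rows(translation=[[-0.004,0.001,0],[-0.007,0.001,0],[-0.007,0.001,0],[-0.007,0.001,0],[-0.005,0,0],[0,0,0],[0,0,0]], delta_rot=[[0,0,0],[0,0,-0.1],[0,0,-0.1],[0,0,-0.1],[0,0,0],[0,0,0],[0,0,0]], grip=[-0.95,-0.95,-0.95,-0.95,-0.95,-0.95,-0.95])

```text
clock: 60.62
tool_pos: [0.5176, -0.0578, 0.0787]
eef_rot: [0.69, 0.724, 0.001, -0.0]
contact_force: [-1.0, 3.7, 3.9]
opening: 0.114
finger_force: 40.0
```

```bash
python3 - <<'E'
from h import *
st(); p=r.get_state()['tool_pos']; print('x err mm',1000*(p[0]-(.5224-(p[1]+.1917)*.0454))); go(.5224,-.1917,.077,92.6)
E
```

```text
t 60.62 tcp [ 0.5176 -0.0578  0.0787] phi 92.71 tilt [ 0.0016  0.0024 -1.    ] F [-1.   3.7  3.9] open 10.0 ff 40.002854308113456
x err mm 1.2506567023220505
shift mm [-133.9   -1.5    1.7] turn 0.11
```

>>> play_rows(translation=[[-0.006,-0.0006,0],[-0.008,-0.0006,0],[-0.008,0,0],[-0.008,0,0],[-0.008,0,0],[-0.008,0,0],[-0.006,0,0],[0,0,0]], delta_rot=[[0,0,0],[0,0,0],[0,0,0],[0,0,0],[0,0,0],[0,0,0],[0,0,0],[0,0,0]], grip=[-0.95,-0.95,-0.95,-0.95,-0.95,-0.95,-0.95,-0.95])

```text
clock: 61.62
tool_pos: [0.5189, -0.1101, 0.0787]
eef_rot: [0.69, 0.724, 0.001, -0.0]
contact_force: [0.2, 3.3, 4.8]
opening: 0.111
finger_force: 40.0
```

```bash
python3 - <<'E'
from h import *
st(); p=r.get_state()['tool_pos']; print(r.get_state()['moment'],'x err mm',1000*(p[0]-(.5224-(p[1]+.1917)*.0454))); go(.5224,-.1917,.077,92.6)
E
```

```text
t 61.62 tcp [ 0.5189 -0.1101  0.0787] phi 92.7 tilt [ 0.002   0.0023 -1.    ] F [0.2 3.3 4.8] open 9.8 ff 40.00555934384465
[0.53719349 0.1079386  0.01265338] x err mm 0.21840697168884482
shift mm [-81.6  -0.4   1.7] turn 0.1
```

Past the flare with only 3 N. Now I push on.

>>> play_rows(translation=[[-0.006,0,0],[-0.008,0,0],[-0.008,0,0],[-0.008,0,0],[-0.008,0,0],[-0.008,0,0],[-0.008,0,0],[-0.008,0,0],[-0.006,0,0],[-0.005,0,0],[0,0,0]], delta_rot=[[0,0,0],[0,0,0],[0,0,0],[0,0,0],[0,0,0],[0,0,0],[0,0,0],[0,0,0],[0,0,0],[0,0,0],[0,0,0]], grip=[-0.95,-0.95,-0.95,-0.95,-0.95,-0.95,-0.95,-0.95,-0.95,-0.95,-0.95])

```text
clock: 63.0
tool_pos: [0.5222, -0.1826, 0.0787]
eef_rot: [0.69, 0.724, 0.002, -0.0]
contact_force: [0.2, 5.0, 5.5]
opening: 0.112
finger_force: 40.0
```

```bash
python3 - <<'E'
from h import *
st(); p=r.get_state()['tool_pos']; print(r.get_state()['moment'],'x err mm',1000*(p[0]-(.5224-(p[1]+.1917)*.0454))); go(.5224,-.1917,.077,92.6)
E
```

```text
t 63.0 tcp [ 0.5222 -0.1826  0.0787] phi 92.71 tilt [ 0.0017  0.0026 -1.    ] F [0.2 5.  5.5] open 9.9 ff 40.00393135473132
[0.74415953 0.1543975  0.0661523 ] x err mm 0.23208723111289853
shift mm [-9.1 -0.2  1.7] turn 0.11
```

>>> play_rows(translation=[[-0.003,0,0],[-0.003,0,0],[-0.003,0,0],[-0.002,0,0],[-0.002,0,0],[-0.002,0,0],[0,0,0],[0,0,0]], delta_rot=[[0,0,0],[0,0,0],[0,0,0],[0,0,0],[0,0,0],[0,0,0],[0,0,0],[0,0,0]], grip=[-0.95,-0.95,-0.95,-0.95,-0.95,-0.95,-0.95,-0.95])

```text
clock: 64.0
tool_pos: [0.5227, -0.1924, 0.0787]
eef_rot: [0.689, 0.725, 0.003, -0.003]
contact_force: [-1.6, 14.3, 9.0]
opening: 0.112
finger_force: 40.0
```

```bash
python3 - <<'E'
from h import *
st(); p=r.get_state()['tool_pos']; print(r.get_state()['moment'],'x err mm',1000*(p[0]-(.5224-(p[1]+.1917)*.0454))); go(.5224,-.1917,.077,92.6)
E
```

```text
t 64.0 tcp [ 0.5227 -0.1924  0.0787] phi 92.96 tilt [ 5.0e-04  8.9e-03 -1.0e+00] F [-1.6 14.3  9. ] open 9.8 ff 40.003323052078485
[ 2.6396428   0.43340776 -0.11605034] x err mm 0.2671229135438047
shift mm [ 0.7 -0.3  1.7] turn 0.36
```

>>> play_rows(translation=[[-0.002,0,0],[-0.002,0,0],[0,0,0],[0,0,0]], delta_rot=[[0,0,0],[0,0,0],[0,0,0],[0,0,0]], grip=[-0.95,-0.95,-0.95,-0.95])

```text
clock: 64.5
tool_pos: [0.5227, -0.1928, 0.0787]
eef_rot: [0.688, 0.726, 0.005, -0.005]
contact_force: [-2.7, 21.6, 12.0]
opening: 0.105
finger_force: 40.0
```

>>> play_rows(translation=[[0.004,0,0],[0.0035,0,0],[0,0,0],[0,0,0],[0,0,0],[0,0,0],[0,0,-0.02],[0,0,-0.05],[0,0,-0.05],[0,0,-0.04],[-0.0349,-0.0364,0],[-0.0348,-0.0364,0],[0,0,0],[0,0,0],[0,0,0],[0,0,0]], delta_rot=[[0,0,0],[0,0,0],[0,0,0],[0,0,0],[0,0,0],[0,0,0],[0,0,0],[0,0,0],[0,0,0],[0,0,0],[0,0,0],[0,0,0],[0,0,0],[0,0,0],[0,0,0],[0,0,0]], grip=[-0.95,-0.95,-0.95,-0.4,-0.4,-0.4,-0.4,-0.4,-0.4,-0.4,-1,-1,-1,-1,-1,-1], squeeze=10)

```text
clock: 66.5
tool_pos: [0.4534, -0.2679, 0.238]
eef_rot: [0.69, 0.724, 0.0, 0.0]
contact_force: [0.4, 0.7, 0.2]
opening: 0.005
finger_force: 0.0
```

```bash
python3 - <<'E'
from h import *
st(); go(.4532,-.2652,.153,92.6)
C=cal('scene'); r.snapshot('scene'); 
for d in r.look_for('scene','tray_handle'): print('scene handle',d)
for d in r.look_for('scene','fresh_0'): print('scene fresh',d)
w=r.snapshot('wrist'); C=cal('wrist'); np.save('w21.npy',w)
tr=(.5264,-.2964,np.radians(-87.4))
# fin outline expected in the wrist picture vs silhouette
for d in r.silhouettes('wrist','tray_handle')[:1]:
    fin=dsp(hull(W(box(-.123,-.063,-.005,.005,.002,.046),*tr),C)); v,u=np.nonzero(d['pixels']); a,b=np.nonzero(fin>.5); print('sil',u.min(),u.max(),v.min(),v.max(),'exp',b.min(),b.max(),a.min(),a.max(),iou(fin,d['pixels'].astype(np.float32)))
E
```

```text
t 66.5 tcp [ 0.4534 -0.2679  0.238 ] phi 92.73 tilt [ 5.e-04  5.e-04 -1.e+00] F [0.4 0.7 0.2] open 0.4 ff 0.0
shift mm [ 2.7 -0.  85. ] turn 0.13
scene handle {'point': [0.5156, -0.2253, 0.0142], 'confidence': 0.8}
scene fresh {'point': [0.4836, -0.2561, 0.0309], 'confidence': 0.63}
scene fresh {'point': [0.5416, -0.2575, 0.0381], 'confidence': 0.57}
sil 263 375 91 158 exp 313 336 90 153 0.50888705
```

>>> play_rows(translation=[[0.0027,0,0.03],[0,0,0.03],[0,0,0.02],[0,0,0.005],[0,0,0.002],[0,0,0.002],[0,0,0]], delta_rot=[[0,0,0],[0,0,0],[0,0,0],[0,0,0],[0,0,0],[0,0,0],[0,0,0]], grip=[-1,-1,-1,-1,-1,-1,-1])

```text
clock: 67.62
tool_pos: [0.4519, -0.2658, 0.1512]
eef_rot: [0.691, 0.723, -0.0, 0.0]
contact_force: [-4.3, 3.2, 16.0]
opening: 0.007
finger_force: 8.1
```

>>> play_rows(translation=[[0,0,0.001],[0,0,0],[0,0,0]], delta_rot=[[0,0,0],[0,0,0],[0,0,0]], grip=[-1,-1,-1])

```text
clock: 68.0
tool_pos: [0.4519, -0.2658, 0.1511]
eef_rot: [0.691, 0.723, -0.0, 0.0]
contact_force: [-6.3, 4.4, 24.6]
opening: 0.005
finger_force: 12.2
```

>>> play_rows(translation=[[0,0,-0.006],[0,0,0],[0,0,0]], delta_rot=[[0,0,0],[0,0,0],[0,0,0]], grip=[-1,-1,-1])

```text
clock: 68.38
tool_pos: [0.4528, -0.2665, 0.1543]
eef_rot: [0.691, 0.723, 0.0, 0.001]
contact_force: [0.5, -0.1, 2.8]
opening: 0.006
finger_force: 1.2
```

>>> play_rows(translation=[[0,0,-0.003],[0,0,0],[0,0,0]], delta_rot=[[0,0,0],[0,0,0],[0,0,0]], grip=[-1,-1,-1])

```text
clock: 68.75
tool_pos: [0.4528, -0.2665, 0.157]
eef_rot: [0.691, 0.723, 0.0, 0.0]
contact_force: [0.4, -0.2, 1.4]
opening: 0.005
finger_force: 0.6
```

>>> play_rows(translation=[[0,0,-0.004],[0,0,0],[0,0,0]], delta_rot=[[0,0,0],[0,0,0],[0,0,0]], grip=[-1,-1,-1])

```text
clock: 69.12
tool_pos: [0.4522, -0.2661, 0.161]
eef_rot: [0.691, 0.723, -0.0, -0.0]
contact_force: [0.9, -0.2, -0.8]
opening: 0.005
finger_force: 0.0
```

>>> play_rows(translation=[[0,0,-0.04],[0,0,-0.05],[0,0,-0.03],[0.05,0,0],[0.05,0,0],[0.05,0,0],[0,0,0],[0,0,0]], delta_rot=[[0,0,0],[0,0,0],[0,0,0],[0,0,0],[0,0,0],[0,0,0],[0,0,0],[0,0,0]], grip=[-1,-1,-1,-1,-1,-1,-1,-1])

```text
clock: 70.12
tool_pos: [0.4455, -0.117, 0.2811]
eef_rot: [0.691, 0.723, -0.0, 0.0]
contact_force: [0.2, -1.4, -1.0]
opening: 0.004
finger_force: 0.0
```

```bash
python3 - <<'E'
from h import *
st(); r.snapshot('top'); C=cal('top')
for n in('spent_0','tray_handle','fresh_0'):
    for d in r.look_for('top',n): print(n,round(d['confidence'],2),np.round(d['point'],3))
tr=(.5264,-.2964,np.radians(-87.4))
for n in('top','scene'):
  r.snapshot(n); C=cal(n)
  for d in r.silhouettes(n,'tray_handle')[:1]:
    f=dsp(hull(W(box(-.123,-.063,-.005,.005,.002,.046),*tr),C)); v,u=np.nonzero(d['pixels']); a,b=np.nonzero(f>.5); print(n,'sil',u.min(),u.max(),v.min(),v.max(),'exp',b.min(),b.max(),a.min(),a.max())
for d in r.look_for('scene','fresh_0'): print('fresh',round(d['confidence'],2),np.round(d['point'],3))
E
```

```text
t 70.12 tcp [ 0.4455 -0.117   0.2811] phi 92.59 tilt [-3.e-04 -7.e-04 -1.e+00] F [ 0.2 -1.4 -1. ] open 0.4 ff 0.0
spent_0 0.59 [0.7   0.055 0.045]
tray_handle 0.48 [ 0.575 -0.238  0.018]
top sil 352 357 191 199 exp 332 356 209 214
scene sil 322 354 194 211 exp 321 337 192 209
fresh 0.61 [ 0.539 -0.256  0.039]
```

```bash
python3 - <<'E'
from h import *
r.snapshot('wrist'); C=cal('wrist'); tr=(.5264,-.2964,np.radians(-87.4))
for d in r.silhouettes('wrist','tray_handle')[:1]:
    m=d['pixels'].astype(np.float32)
    for s in(-.004,-.002,0,.002,.004,.006):
        t=(tr[0]-s*.0454,tr[1]+s,tr[2]); print(s,round(float(iou(dsp(hull(W(box(-.123,-.063,-.005,.005,.002,.046),*t),C)),m)),3))
    v,u=np.nonzero(m); print(u.min(),u.max(),v.min(),v.max(),m.sum()); q=proj(None,W(np.array([[-.123,0,.046],[-.123,0,.002],[-.063,0,.002]]),*tr),C); print(q)
    print([(k,int(np.nonzero(m[k])[0].min()),int(np.nonzero(m[k])[0].max())) for k in range(v.min(),v.max()+1,5) if m[k].any()])
E
```

```text
-0.004 0.335
-0.002 0.361
0 0.36
0.002 0.362
0.004 0.361
0.006 0.358
303 316 213 236 263.0
[[313.46454648 224.15447527]
 [306.82072998 212.17908604]
 [304.7848362  251.37295499]]
[(213, 306, 308), (218, 303, 312), (223, 303, 315), (228, 303, 316), (233, 303, 314)]
```

```bash
python3 - <<'E'
from plant import r
print(r.finish_job())
E
```

```text
the job is handed in; nothing more can be done
None
```

I handed the job in at about 70 s: two spent cartridges in the carton, three fresh ones in the tray with chips facing the bay, tray pushed to its stop, button pressed fully and released; I viewed 15 pictures (limit 14), and did not re-check the cartridges in the bay or, at the end, the tin, eraser and card case.

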